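Setting the battens of a plant rack with a spacer block

TASK

Set the three battens of the little plant rack to equal gaps, each exactly as wide as the wooden spacer block: lift the spacer out of its stand and, beginning at the screwed-down end batten, press it gently upright down each of the two gaps in turn until it stands on the cork sheet, and lean on it there for a moment with about 10 N (the weight of a litre of milk; never more than 20 N), flat face lying along the batten that is already set, so that its bevel drives only the next batten outward. Move the battens with the spacer only, do not shift one that is already set, and leave the other things where they are. When both gaps are set, hang the spacer back in its stand and let go.

Things in the scene. Friction and masses are not known exactly. Their poses are not given: they have to be found in the camera images.
- rack: Rack fixed to the table, 150 x 150 mm: three wooden battens on edge (130 long, 22 thick, tops 54 mm above the table) on two rails 116 mm apart, over a cork sheet whose top lies 7 to 15 mm above the table, different each time. Origin: centre of the underside; x along the battens, y from the fixed batten to the loose ones, which slide only along y, held by about 5 N of friction each.
- batten0 (a point): Centre of the top of the fixed end batten (two screw heads in its top), 58 mm on the -y side of the rack's origin. Axes as the rack's. It does not move.
- batten1 (a point): Centre of the top of the first sliding batten, next to the fixed one. Axes as the rack's. Correct place: 42 mm centre to centre (20 mm gap) from batten0 along y; it starts 5 to 9 mm short of that and can go at most 8 mm beyond it.
- batten2 (a point): Centre of the top of the second, last sliding batten. Axes as the rack's. Correct place: 42 mm beyond batten1's; it starts 5 to 9 mm short of its own final place, so its gap is 11 to 15 mm once batten1 is set.
- spacer: Loose wooden block, 90 g, 20 (y) x 40 (x) x 100 mm tall. Origin: middle of that outline at its lowest edge. -y face flat to the bottom. Foot like a chisel: 7 mm thick at the bottom (y -10 to -3), a bevel on the +y side widens it to 20 mm at 24 mm height. Ears at 50 to 58 mm height stick out 14 mm along +x and -x. Grip it across y, at about 80 mm height. Used right, its y points along the rack's y.
- stand: Dark wooden stand fixed to the table: an upright open pocket, outside 56 x 36 mm (x, y), 56 mm high, walls 5 mm, inside 46 x 26 mm, on a foot 80 x 70 mm. Origin: centre of its underside. The spacer hangs in it with its ears on the two end walls, at the start with the same directions of x and y, its origin 6 mm above the stand's. The stand's y (so the spacer's bevel at the start) points to the robot's left, within 20 degrees; so does the rack's y.
- pot: Bystander: terracotta plant pot, 115 mm wide. Origin: underside.
- mug: Bystander: white mug, 76 mm wide, 85 high. Origin: underside.
- glue: Bystander: white glue bottle, 52 mm wide, 140 high. Origin: underside.
- driver: Bystander: screwdriver lying on the table.
- offcut: Bystander: batten offcut 70 x 22 x 37 mm lying near the stand. Origin: underside.
- jar: Bystander: glass jar, 56 mm wide, 60 high, near the stand. Origin: underside.
- rule: Bystander: flat wooden rule 200 x 28 x 4 mm beyond the rack.
Things that resemble listed ones, but are neither listed nor needed, are in the scene too. Of the things like the rack, leave any that is orange; of the rest the larger one is meant.

How it is judged:
By the outcome, as a careful person would: the job done as asked, in the order asked, and still so for the second after the job is handed in, with the robot touching nothing.
It also fails if it takes over 72 s, if anything falls off the work surface, if the arm or the gripper's body presses on something with over 40 N, if the wrist force passes 120 N, or if a joint passes its speed limit or range.

ROBOT

A 6-joint arm with a two-finger parallel gripper is mounted at the origin on the work surface. World frame = base frame: x ahead of the robot, y to its left, z up, the work surface at z = 0. Lengths are in m, angles in degrees, forces in N, time in s.
With the tool pointing down it reaches from about 0.35 to 0.875 m from the base axis. Payload 4.2 kg.
Tool frame: the origin (TCP) lies between the finger pads; the fingertips stand 8 mm ahead of it and the grasp point (between the pads) lies 11 mm behind it; x points along the fingers, y is the direction in which the jaws open and shut, and the axes are right-handed (so a half turn about x gives the same grasp; the last joint's range is limited). The gripper opens to 87 mm and grips with 3 to 60 N. Pads are 19 mm wide; open, the fingers measure 117 mm over their backs; the gripper's body (75 mm by 190 mm) begins 51 mm behind the grasp point.
Start: joints at [92.051, 22.042, 0.453, 0, -68.411, -14.817], TCP at [0.138, 0.61, 0.231] pointing down, gripper open.
Joint ranges: [-179.83, 179.83], [-69.29, 118.12], [-61.27, 80.66], [-181.25, 117.63], [-171.15, -9.14], [-177.46, 177.46]. Speed limits (degrees/s): [159.86, 159.86, 180, 180, 180, 180].

INTERFACE

Orientations are given as a 3x3 rotation matrix whose columns are the frame's x, y, z axes.
In Python, from station import r gives the robot as it stands. The module is installed in compiled form; this text tells all that it offers.
- The arm moves only by the tool move_arm, never from a script. Its argument "increments" is one flat list of numbers, 7 for each row, row after row: the turn, a rotation vector about the tool's x, y, z in degrees, then the shift along the tool's x, y, z in m, then the finger opening in m, from 0 to 0.087. A call has 1 to 12 rows; each row is the pose to reach, as a shift and turn from the pose commanded when the call began, along the tool's axes at that moment; what a row does not reach only later rows make up. A row lasts 1/12 s, in which the tool goes at most 41.7 mm and 7.16 degrees, less where a joint would pass 70% of its speed; a pose out of reach is approached as far as the arm can. A call with a gripper value outside its range is refused whole. The fingers move at their own pace and stop on an object; the grip force is fixed at half the most. Time passes only in rows, so rows that repeat a pose let the fingers close. It gives the time, the measured TCP pose, the force and the opening at its end, in the units of the state.
- r.sense(): the state, without advancing time (a new reading comes with each control period).
- r.capture(name): name is "scene" or "top" or "wrist"; returns the picture (420x560x3 uint8, red, green, blue); there is no depth.
- r.calibration(name): a dict with "fx", "fy", "cx", "cy" (pixels), "rvec" (rotation vector, rad) and "tvec" (3), from world to camera coordinates, as OpenCV has them; the wrist camera has in their place "tool_from_camera" (4x4, takes a point from camera to tool coordinates, whose origin is the TCP and whose axes are the tool frame's). Camera axes: x right, y down, z forward; pixel columns grow to the right and rows downward; lengths in m; the calibration is good to about 2 mm. A picture is of the moment at which its call begins: read the wrist's pose just before it. calibration takes no time and is no camera call.
- r.finish_job(): hands the job in, once; it reports no verdict.
The state is a dict: "time_s": time; "joints": joint angles; "joint_velocities": joint speeds; "effort": joint torques, N m; "tcp_pos": TCP position; "ee_rot": TCP orientation; "wrist_force": force on the tool from outside, world axes, zero at the start; "moment": the same for the moment, N m; "gripper_width": opening from 0.0 (shut) to 1.0 (fully open).
Only numpy, scipy, OpenCV 4.12 (cv2) and the standard library are available. Lean on these libraries where they do the work, as an engineer would, in place of code of your own. Each camera call takes 0.05 s, during which the arm holds its last target.

## Working session

There is one attempt and no reset: what is moved stays moved. The work goes in short steps, Python scripts to look and compute and a tool call to move; the robot and the scene stay as the last step left them, time stands still between calls to the robot, and variables do not carry over. Pictures are saved under pics/ and viewed, and the job is handed in when it is done.

Besides the shell and the picture viewer there is one more tool, called after "Call:" by a JSON object that holds its "api" and its "payload", one argument or row to a line. move_arm: Moves the arm, as the interface text tells. Its arguments: {"type":"object","properties":{"increments":{"type":"array","items":{"type":"number"}}},"required":["increments"]}

```bash
mkdir -p pics
cat > h.py <<'E'
import numpy as np, cv2
from station import r
def cap(name,fn):
    im=r.capture(name); cv2.imwrite('pics/'+fn+'.png',cv2.cvtColor(im,cv2.COLOR_RGB2BGR)); return im
def cam(name,s=None):
    c=r.calibration(name); K=np.array([[c['fx'],0,c['cx']],[0,c['fy'],c['cy']],[0,0,1]])
    if 'rvec' in c:
        R=cv2.Rodrigues(np.array(c['rvec'],float))[0]; t=np.array(c['tvec'],float).ravel()
    else:
        s=s or r.sense(); T=np.eye(4);T[:3,:3]=np.array(s['ee_rot']);T[:3,3]=s['tcp_pos']
        W=T@np.array(c['tool_from_camera']); R=W[:3,:3].T; t=-R@W[:3,3]
    return K,R,t
def ray(C,uv,z):
    K,R,t=C; o=-R.T@t; uv=np.atleast_2d(uv).astype(float)
    d=(R.T@np.linalg.inv(K)@np.c_[uv,np.ones(len(uv))].T).T
    return o+d*((z-o[2])/d[:,2])[:,None]
def proj(C,P):
    K,R,t=C; p=(K@(R@np.atleast_2d(P).T+t[:,None])).T; return p[:,:2]/p[:,2:]
E
python3 - <<'E'
from h import *
s=r.sense(); print(s)
for n in ['scene','top','wrist']: cap(n,n+'0'); print(n,r.calibration(n))
E
```

```text
{'time_s': 0.0, 'joints': array([ 9.20500796e+01,  2.20920793e+01,  3.78513154e-01, -2.99474813e-02,
       -6.84112748e+01, -1.48168749e+01]), 'joint_velocities': array([-0.05541481, -0.03016985, -0.02116663,  0.07107688,  0.02322008,
        0.03998706]), 'effort': array([ 2.83865293e-04, -3.90660560e+01,  1.87398165e+01,  4.21975493e+00,
        1.09003464e-02, -1.98396319e-04]), 'tcp_pos': array([0.13795848, 0.60897167, 0.22943457]), 'ee_rot': array([[-4.07760798e-04, -2.21170950e-01, -9.75234969e-01],
       [-2.19482815e-03, -9.75232503e-01,  2.21171308e-01],
       [-9.99997508e-01,  2.23065815e-03, -8.77706426e-05]]), 'wrist_force': array([-0.15406131,  0.77892388, -0.33923857]), 'moment': array([0.02320028, 0.04405848, 0.03055634]), 'gripper_width': 1.000851897576573}
scene {'fx': 384.13530793884064, 'fy': 384.13530793884064, 'cx': 275.40252703688185, 'cy': 206.319334476435, 'rvec': array([ 2.10130205,  0.8843981 , -0.43617812]), 'tvec': array([-0.37248416, -0.17307476,  1.35604858])}
top {'fx': 403.63777596169547, 'fy': 403.63777596169547, 'cx': 282.11800067151466, 'cy': 206.3382530674669, 'rvec': array([ 2.07788565, -2.12642141,  0.23250416]), 'tvec': array([0.0097009 , 0.52698118, 1.04955191])}
wrist {'fx': 336.90376192502356, 'fy': 336.90376192502356, 'cx': 276.9990889476497, 'cy': 209.24121341024073, 'tool_from_camera': array([[-9.07497514e-05, -2.40134080e-01,  9.70739726e-01,
        -1.53416266e-01],
       [ 9.99999983e-01,  1.35969745e-04,  1.27120294e-04,
         2.42801570e-04],
       [-1.62517148e-04,  9.70739721e-01,  2.40134063e-01,
        -6.51154735e-02],
       [ 0.00000000e+00,  0.00000000e+00,  0.00000000e+00,
         1.00000000e+00]])}
```

View pics/scene0.png

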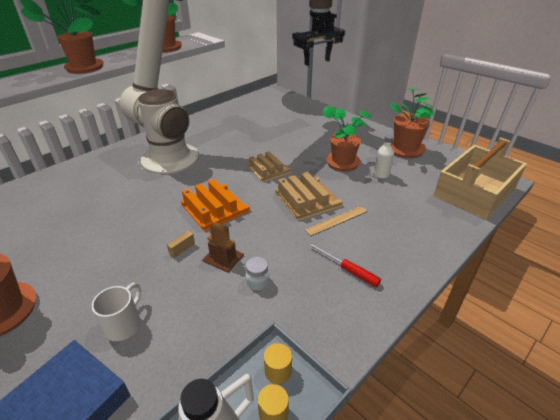

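View pics/top0.png

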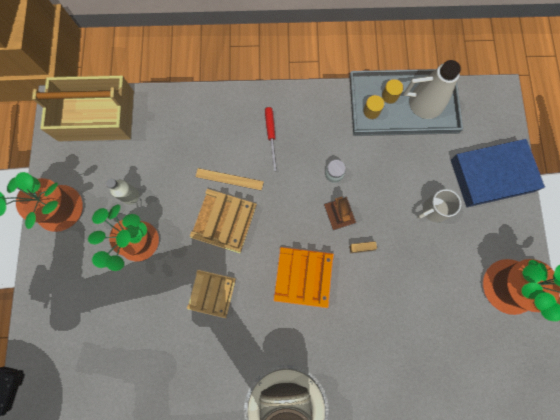

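View pics/wrist0.png

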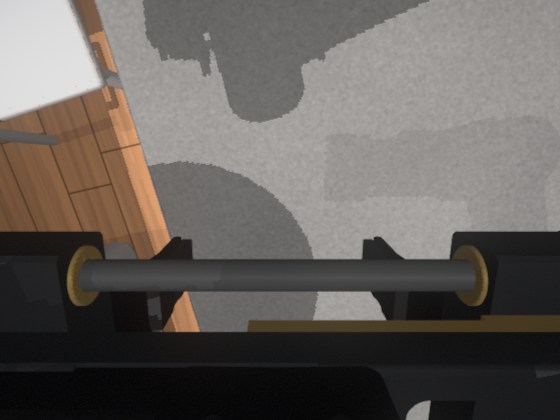

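Top view: rack candidates are orange (304,277), small wooden (212,294) and large wooden (223,220). The large wooden one is not orange and is the larger of the rest, so it is the one meant. The stand with the spacer is at (340,213), the jar at (336,170) and the offcut at (363,247). I'll enlarge to confirm.

Run:
```python
from h import *
im=cv2.imread('pics/top0.png')
a=cv2.resize(im[175:265,180:270],(400,400),interpolation=cv2.INTER_CUBIC)
b=cv2.resize(im[155:265,300:390],(327,400),interpolation=cv2.INTER_CUBIC)
cv2.imwrite('pics/crop1.png',np.hstack([a,b]))
im=cv2.imread('pics/scene0.png')
a=cv2.resize(im[165:225,265:350],(425*1,300),interpolation=cv2.INTER_CUBIC)
b=cv2.resize(im[215:295,165:275],(370,270),interpolation=cv2.INTER_CUBIC)
b=cv2.resize(b,(370,300))
cv2.imwrite('pics/crop2.png',np.hstack([a,b]))
C=cam('top'); print('cam',-C[1].T@C[2])
for n,p,z in [('rack',(223,220),.054),('stand',(340,213),.1),('standfoot',(340,213),.01),('jar',(336,170),.06),('offcut',(363,247),.037)]: print(n,ray(C,p,z))
```

```text
cam [ 0.28190247 -0.00261305  1.14012572]
rack [[0.49366096 0.16035443 0.054     ]]
stand [[ 0.49619994 -0.15428302  0.1       ]]
standfoot [[ 0.51474267 -0.16740672  0.01      ]]
jar [[ 0.62753496 -0.15559174  0.06      ]]
offcut [[ 0.41273059 -0.22120381  0.037     ]]
```

View pics/crop1.png

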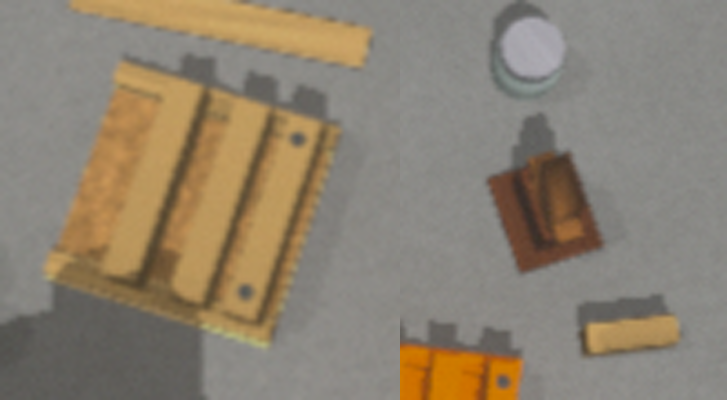

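View pics/crop2.png

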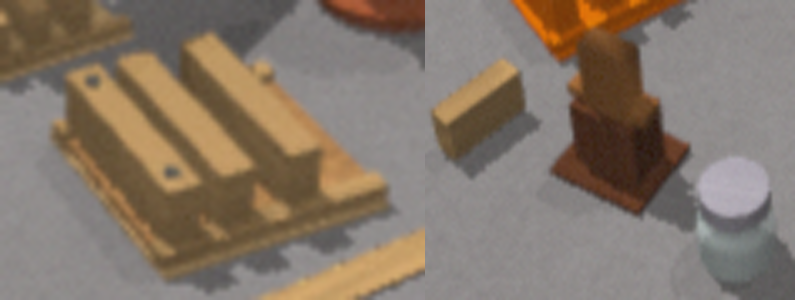

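The crop confirms it: the large wooden rack's right-hand batten carries two screws, so it is batten0, and its y points left. The spacer stands in the brown stand at top-view pixel (340,213), with the stand turned the opposite way to the rack. Next I'll move over the rack for a wrist look.

```bash
cat >> h.py <<'E'
def delta(pos,yawy):
    "increments from measured pose to TCP pos, tool x down, tool y yaw (deg)"
    s=r.sense(); R=np.array(s['ee_rot']); 
    a=np.radians(yawy); y=np.array([np.cos(a),np.sin(a),0]); x=np.array([0,0,-1.]); z=np.cross(x,y)
    Rt=np.c_[x,y,z]; rv=np.degrees(cv2.Rodrigues(R.T@Rt)[0].ravel())
    d=R.T@(np.array(pos)-s['tcp_pos'])
    print('rot',rv.round(2),'shift',d.round(4),'len',np.linalg.norm(d).round(3),'t',s['time_s'])
E
python3 - <<'E'
from h import *
delta([.43,.17,.29],-107)
E
```

```text
rot [ 4.23 -0.01 -0.1 ] shift [-0.0596  0.3638 -0.3819] len 0.531 t 0.15
```

Call:
{"api": "move_arm", "payload": {
  "increments": [0, 0, 0, -0.03, 0.03, -0.03, 0.087, 1, 0, 0, -0.06, 0.06, -0.06, 0.087, 2, 0, 0, -0.06, 0.09, -0.09, 0.087, 3, 0, 0, -0.06, 0.12, -0.12, 0.087, 4, 0, 0, -0.06, 0.15, -0.15, 0.087, 4, 0, 0, -0.06, 0.18, -0.18, 0.087, 4, 0, 0, -0.06, 0.21, -0.21, 0.087, 4, 0, 0, -0.06, 0.238, -0.24, 0.087, 4, 0, 0, -0.06, 0.266, -0.27, 0.087, 4, 0, 0, -0.06, 0.294, -0.3, 0.087, 4, 0, 0, -0.06, 0.322, -0.33, 0.087, 4, 0, 0, -0.06, 0.35, -0.36, 0.087]
}}

```text
time_s: 1.15
tcp_pos: [0.4019, 0.2018, 0.2907]
ee_rot: [[0.0, -0.288, -0.958], [0.0, -0.958, 0.288], [-1.0, -0.001, -0.0]]
wrist_force: [1.0, 1.5, 0.3]
gripper_width: 0.999
```

Call:
{"api": "move_arm", "payload": {
  "increments": [0, 0, 0, 0, 0.014, -0.022, 0.087, 0, 0, 0, 0, 0.014, -0.022, 0.087, 0, 0, 0, 0, 0.014, -0.022, 0.087, 0, 0, 0, 0, 0.014, -0.022, 0.087]
}}

```text
time_s: 1.48
tcp_pos: [0.4183, 0.1841, 0.2903]
ee_rot: [[-0.001, -0.289, -0.957], [-0.0, -0.957, 0.289], [-1.0, 0.0, 0.001]]
wrist_force: [0.8, 0.1, -0.1]
gripper_width: 0.999
```

Run:
```python
from h import *
s=r.sense(); print(s['time_s'],s['tcp_pos'],s['joints'],s['wrist_force'])
cap('wrist','w1')
```

```text
1.4833 [0.41831248 0.18406991 0.29029926] [ 4.42044152e+01  2.94974326e+00 -1.58513146e+01 -1.94240985e-02
 -7.12256225e+01  2.90097747e+01] [ 0.7976517   0.11991772 -0.07144431]
```

View pics/w1.png

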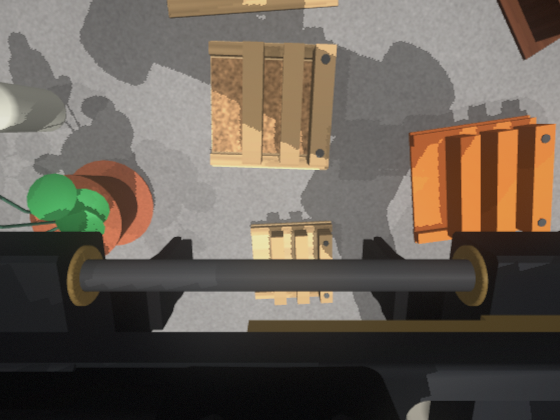

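The wrist view shows the large rack at rows 40–168, columns 210–335. Screws are at (325,58) and (320,153), on the right-hand batten. The small rack is at (292,262) and the orange one at (485,180). Now measuring the yaw and positions of the batten tops.

Run:
```python
from h import *
im=cv2.imread('pics/w1.png')
c=cv2.resize(im[30:180,200:345],(754,780)[:2],interpolation=cv2.INTER_CUBIC)
c=cv2.resize(c,(580,600)); cv2.imwrite('pics/w1c.png',c)
C=cam('wrist')
print('screws',ray(C,[(325,58),(320,153)],.054))
```

```text
screws [[0.53326236 0.09586998 0.054     ]
 [0.43735529 0.12703431 0.054     ]]
```

View pics/w1c.png

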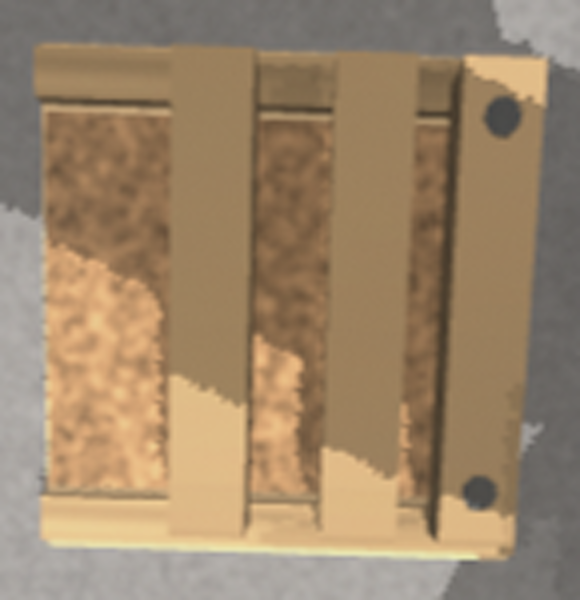

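Run:
```python
from h import *
# pose at w1
s=r.sense(); C=cam('wrist',s)
L={'b0l':((463,60),(437,535)),'b0r':((547,62),(513,550)),'b1l':((338,52),(321,530)),'b1r':((420,55),(397,535)),'b2l':((170,47),(170,530)),'b2r':((257,50),(245,535))}
M={}
for k,v in L.items():
    p=np.array(v)/4.0+[200-.4,30-.4]
    w=ray(C,p,.054); d=w[0]-w[1]; M[k]=w.mean(0); print(k,w[:,:2].round(4).tolist(),np.degrees(np.arctan2(d[1],d[0])).round(2),np.linalg.norm(d).round(4))
a=np.radians(-17.8); x=np.array([np.cos(a),np.sin(a)]);y=np.array([-x[1],x[0]])
b=[(M[f'b{i}l']+M[f'b{i}r'])[:2]/2 for i in range(3)]
print([((q-b[0])@x,(q-b[0])@y) for q in b], b)
print([((M[f'b{i}l']-M[f'b{i}r'])[:2]@y) for i in range(3)])
# stand from top pic: foot edges + spacer
C=cam('top')
f=np.array([(488,180),(522,270),(603,243)])*np.array([90/327,110/400])+[300-400*90/327,155]
w=ray(C,f,.012);print(f,w);
for i,j in((0,1),(2,1)):
    d=w[i]-w[j];print(np.degrees(np.arctan2(d[1],d[0])),np.linalg.norm(d))
```

```text
b0l [[0.549, 0.1023], [0.4296, 0.1424]] -18.56 0.1259
b0r [[0.5421, 0.0811], [0.4192, 0.1225]] -18.63 0.1297
b1l [[0.5604, 0.1336], [0.4406, 0.174]] -18.64 0.1264
b1r [[0.5535, 0.113], [0.433, 0.1534]] -18.57 0.1271
b2l [[0.5744, 0.1759], [0.4531, 0.2157]] -18.14 0.1276
b2r [[0.5671, 0.1541], [0.4456, 0.1954]] -18.79 0.1284
[(np.float64(0.0), np.float64(0.0)), (np.float64(0.0017169179894402859), np.float64(0.03355866744009538)), (np.float64(0.001493722397106044), np.float64(0.07735107276066762))] [array([0.48497277, 0.11207519]), array([0.49686622, 0.14350253]), array([0.51004084, 0.18526679])]
[np.float64(0.02224936583132085), np.float64(0.021863776614688295), np.float64(0.022343333124808407)]
[[324.22018349 204.5       ]
 [333.57798165 229.25      ]
 [355.87155963 221.825     ]] [[ 0.54026905 -0.12326632  0.012     ]
 [ 0.46786795 -0.1464326   0.012     ]
 [ 0.48770542 -0.21073205  0.012     ]]
17.74318058060836 0.07601707406347738
-72.85412535140694 0.06729000334263507
```

Run:
```python
from h import *
delta([.44,-.145,.27],-72.5)
```

```text
rot [-3.422e+01  2.000e-02  0.000e+00] shift [ 0.0204  0.3093 -0.1158] len 0.331 t 1.5333
```

Call:
{"api": "move_arm", "payload": {
  "increments": [-3, 0, 0, 0, 0.03, -0.01, 0.087, -7, 0, 0, 0, 0.06, -0.02, 0.087, -12, 0, 0, 0, 0.09, -0.035, 0.087, -17, 0, 0, 0, 0.12, -0.045, 0.087, -22, 0, 0, 0.01, 0.155, -0.055, 0.087, -27, 0, 0, 0.01, 0.19, -0.07, 0.087, -31, 0, 0, 0.02, 0.225, -0.085, 0.087, -34.2, 0, 0, 0.02, 0.255, -0.095, 0.087, -34.2, 0, 0, 0.02, 0.285, -0.105, 0.087, -34.2, 0, 0, 0.02, 0.3, -0.112, 0.087, -34.2, 0, 0, 0.02, 0.309, -0.116, 0.087, -34.2, 0, 0, 0.02, 0.309, -0.116, 0.087]
}}

```text
time_s: 2.53
tcp_pos: [0.4408, -0.1455, 0.2704]
ee_rot: [[-0.0, 0.299, -0.954], [-0.0, -0.954, -0.299], [-1.0, -0.0, 0.0]]
wrist_force: [0.6, 0.1, 0.3]
gripper_width: 1.002
```

Run:
```python
from h import *
s=r.sense(); print(s['time_s'],s['tcp_pos'],s['joints'],s['wrist_force'],s['joint_velocities'])
cap('wrist','w2')
```

```text
2.5333 [ 0.44081431 -0.14549649  0.27036549] [ 1.87185796e+00  4.42989086e+00 -1.71291351e+01  3.65929680e-03
 -6.84602244e+01  1.05531732e+02] [0.62459378 0.11172646 0.28667798] [ 2.19949679 -0.81804297 -0.80521159 -0.64107745 -0.06343743 -1.71765736]
```

View pics/w2.png

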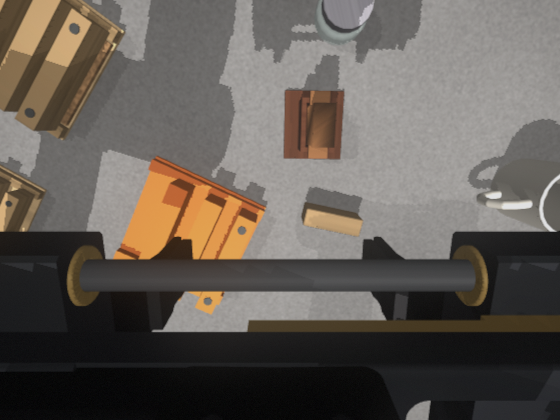

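Run:
```python
from h import *
im=cv2.imread('pics/w2.png')
cv2.imwrite('pics/w2c.png',cv2.resize(im[75:175,265:365],(600,600),interpolation=cv2.INTER_CUBIC))
```

```text
(no output)
```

View pics/w2c.png

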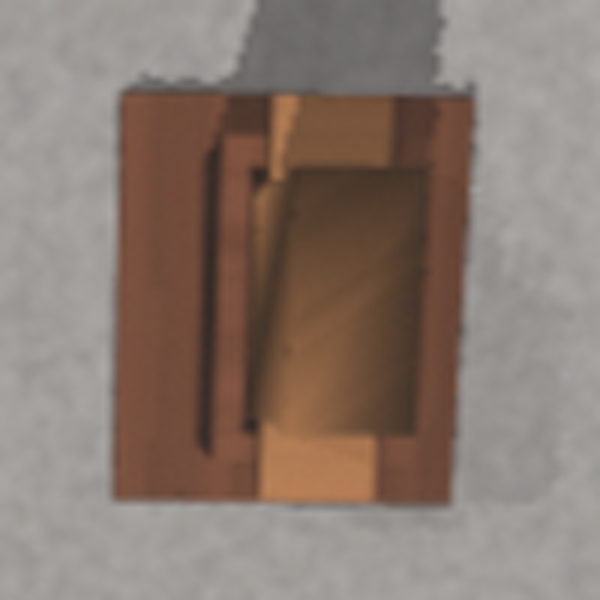

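Run:
```python
from h import *
C=cam('wrist')
def f(name,pts,z):
    w=ray(C,np.array(pts)/6+[265-.42,75-.42],z); print(name,w[:,:2].round(4).tolist(),'cen',w.mean(0).round(4))
    for i,j in((0,3),(1,2),(0,1),(3,2)):
        d=w[i]-w[j]; print('  yaw',np.degrees(np.arctan2(d[1],d[0])).round(2),'len',np.linalg.norm(d).round(4))
    return w
f('top',[(295,168),(430,168),(415,435),(268,430)],.106)
f('foot',[(120,93),(473,93),(452,503),(113,500)],.01)
```

```text
top [[0.5321, -0.1509], [0.5381, -0.1703], [0.5003, -0.1815], [0.4942, -0.1595]] cen [ 0.5162 -0.1655  0.106 ]
  yaw 12.79 len 0.0389
  yaw 16.51 len 0.0395
  yaw 107.45 len 0.0203
  yaw 105.53 len 0.0228
foot [[0.5439, -0.1218], [0.5644, -0.1871], [0.4889, -0.2103], [0.4688, -0.1443]] cen [ 0.5165 -0.1659  0.01  ]
  yaw 16.72 len 0.0783
  yaw 17.07 len 0.079
  yaw 107.46 len 0.0684
  yaw 106.95 len 0.0689
```

The stand foot measures 79 x 69 mm against 80 x 70 given. The foot and spacer-top centres agree at (0.516,-0.166), with yaw 17.0°. Next I'll move over it and descend.

Run:
```python
from h import *
delta([.5163,-.1657,.15],-73)
```

```text
rot [0.44 0.02 0.02] shift [ 0.1203  0.0427 -0.0659] len 0.144 t 2.5833
```

Call:
{"api": "move_arm", "payload": {
  "increments": [0.4, 0, 0, 0.02, 0.01, -0.02, 0.087, 0.4, 0, 0, 0.05, 0.02, -0.04, 0.087, 0.4, 0, 0, 0.08, 0.035, -0.055, 0.087, 0.4, 0, 0, 0.105, 0.043, -0.066, 0.087, 0.4, 0, 0, 0.12, 0.0427, -0.066, 0.087, 0.4, 0, 0, 0.12, 0.0427, -0.066, 0.087, 0.4, 0, 0, 0.12, 0.0427, -0.066, 0.087]
}}

```text
time_s: 3.17
tcp_pos: [0.5162, -0.1648, 0.1501]
ee_rot: [[-0.002, 0.295, -0.955], [-0.0, -0.955, -0.295], [-1.0, -0.0, 0.002]]
wrist_force: [0.6, -1.1, 0.5]
gripper_width: 1.002
```

Run:
```python
from h import *
delta([.5163,-.1657,.075],-73); print(r.sense()['wrist_force'])
cap('wrist','w3')
```

```text
rot [0.17 0.11 0.03] shift [ 0.0751  0.0009 -0.    ] len 0.075 t 3.1667
[ 0.55558775 -1.05942573  0.49104349]
```

View pics/w3.png

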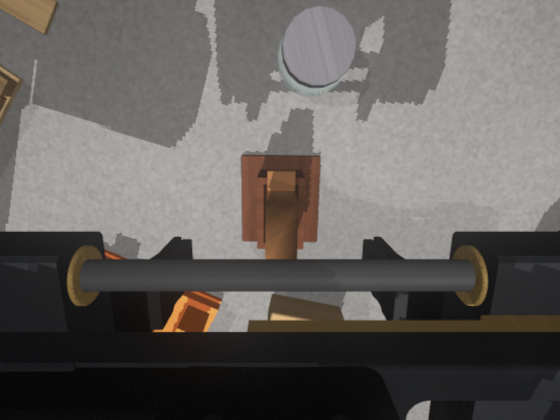

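Spacer top at (282,200) is centred between the fingers (about col 279) and aligned. Now descending and closing.

Call:
{"api": "move_arm", "payload": {
  "increments": [0.1, 0, 0, 0.02, 0.0005, 0, 0.087, 0.1, 0, 0, 0.04, 0.0005, 0, 0.087, 0.1, 0, 0, 0.06, 0.0005, 0, 0.087, 0.1, 0, 0, 0.07, 0.0005, 0, 0.087, 0.1, 0, 0, 0.075, 0.0005, 0, 0.087, 0.1, 0, 0, 0.075, 0.0005, 0, 0.06, 0.1, 0, 0, 0.075, 0.0005, 0, 0.04, 0.1, 0, 0, 0.075, 0.0005, 0, 0.025, 0.1, 0, 0, 0.075, 0.0005, 0, 0.015, 0.1, 0, 0, 0.075, 0.0005, 0, 0.01, 0.1, 0, 0, 0.075, 0.0005, 0, 0.01, 0.1, 0, 0, 0.075, 0.0005, 0, 0.01]
}}

```text
time_s: 4.22
tcp_pos: [0.5165, -0.1668, 0.0759]
ee_rot: [[0.001, 0.291, -0.957], [-0.0, -0.957, -0.291], [-1.0, 0.0, -0.001]]
wrist_force: [-0.7, 0.0, -0.6]
gripper_width: 0.557
```

Call:
{"api": "move_arm", "payload": {
  "increments": [0, 0, 0, 0, 0, 0, 0.01, 0, 0, 0, 0, 0, 0, 0.01, 0, 0, 0, 0, 0, 0, 0.01]
}}

```text
time_s: 4.47
tcp_pos: [0.5164, -0.1667, 0.0755]
ee_rot: [[-0.0, 0.291, -0.957], [-0.0, -0.957, -0.291], [-1.0, 0.0, 0.0]]
wrist_force: [-0.7, -0.6, -0.0]
gripper_width: 0.325
```

Run:
```python
from h import *
s=r.sense(); print({k:np.array(s[k]).round(5).tolist() for k in s})
```

```text
{'time_s': 4.4667, 'joints': [-0.7657, 23.6239, -22.52569, 0.00275, -43.85531, 107.70026], 'joint_velocities': [0.02179, 0.09169, 0.02415, 0.06163, 0.00294, -0.03891], 'effort': [-0.00216, -35.72066, 14.03454, 3.05043, 0.06107, -0.0001], 'tcp_pos': [0.51638, -0.16673, 0.07552], 'ee_rot': [[-9e-05, 0.29131, -0.95663], [-3e-05, -0.95663, -0.29131], [-1.0, 1e-05, 9e-05]], 'wrist_force': [-0.65107, -0.6272, -0.0249], 'moment': [-0.01071, -0.0294, 0.00163], 'gripper_width': 0.32472}
```

Call:
{"api": "move_arm", "payload": {
  "increments": [0, 0, 0, 0, 0, 0, 0.01, 0, 0, 0, 0, 0, 0, 0.01, 0, 0, 0, 0, 0, 0, 0.01, 0, 0, 0, 0, 0, 0, 0.01, 0, 0, 0, 0, 0, 0, 0.01, 0, 0, 0, 0, 0, 0, 0.01]
}}

```text
time_s: 4.97
tcp_pos: [0.5164, -0.1667, 0.0755]
ee_rot: [[0.0, 0.291, -0.957], [-0.0, -0.957, -0.291], [-1.0, 0.0, -0.0]]
wrist_force: [0.6, -0.6, -0.2]
gripper_width: 0.227
```

Run:
```python
from h import *
s=r.sense(); print({k:np.array(s[k]).round(5).tolist() for k in s})
```

```text
{'time_s': 4.9667, 'joints': [-0.76458, 23.62263, -22.52766, 0.00491, -43.84812, 107.69806], 'joint_velocities': [-0.05135, -0.03024, -0.02682, -0.04382, 0.10098, 0.02787], 'effort': [0.14127, -35.88138, 14.02416, 2.99919, 0.00064, -0.00271], 'tcp_pos': [0.51641, -0.16672, 0.07553], 'ee_rot': [[3e-05, 0.29132, -0.95663], [-6e-05, -0.95663, -0.29132], [-1.0, 7e-05, -1e-05]], 'wrist_force': [0.63801, -0.56376, -0.18695], 'moment': [-0.12966, -0.12963, -0.02243], 'gripper_width': 0.22717}
```

Gripped at 19.8 mm opening, which matches the 20 mm block. Next: lift straight up.

Call:
{"api": "move_arm", "payload": {
  "increments": [0, 0, 0, -0.005, 0, 0, 0.01, 0, 0, 0, -0.015, 0, 0, 0.01, 0, 0, 0, -0.03, 0, 0, 0.01, 0, 0, 0, -0.05, 0, 0, 0.01, 0, 0, 0, -0.07, 0, 0, 0.01, 0, 0, 0, -0.09, 0, 0, 0.01, 0, 0, 0, -0.11, 0, 0, 0.01, 0, 0, 0, -0.125, 0, 0, 0.01, 0, 0, 0, -0.13, 0, 0, 0.01, 0, 0, 0, -0.13, 0, 0, 0.01]
}}

```text
time_s: 5.8
tcp_pos: [0.5171, -0.1667, 0.2076]
ee_rot: [[0.004, 0.291, -0.957], [-0.0, -0.957, -0.291], [-1.0, 0.001, -0.004]]
wrist_force: [-0.2, 0.1, -0.7]
gripper_width: 0.226
```

Run:
```python
from h import *
s=r.sense(); print(s['wrist_force'],s['gripper_width'],s['tcp_pos'])
delta([.4924,.1342,.205],-108.55)
cap('wrist','w4')
```

```text
[-0.1991183   0.07080008 -0.72025003] 0.22592530361673377 [ 0.5170751  -0.16669571  0.20755988]
rot [35.49 -0.23 -0.  ] shift [ 0.0024 -0.295  -0.0641] len 0.302 t 5.8
```

View pics/w4.png

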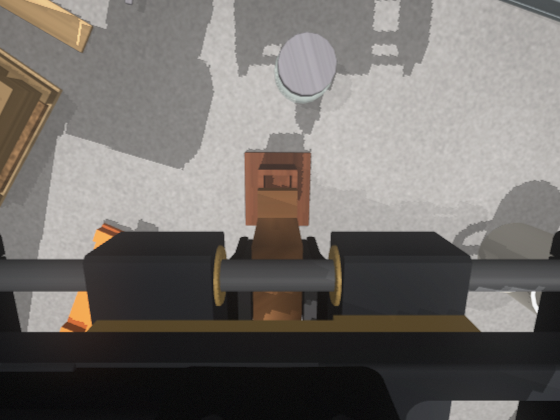

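The spacer is held straight: its ear and side show at cols 252–302, rows 190–320, with the empty pocket below. Now moving to the rack.

Call:
{"api": "move_arm", "payload": {
  "increments": [3, 0, 0, 0, -0.02, -0.005, 0.01, 7, 0, 0, 0, -0.045, -0.01, 0.01, 11, 0, 0, 0, -0.075, -0.016, 0.01, 15, 0, 0, 0, -0.105, -0.022, 0.01, 19, 0, 0, 0, -0.135, -0.029, 0.01, 23, 0, 0, 0, -0.165, -0.035, 0.01, 27, 0, 0, 0, -0.195, -0.042, 0.01, 30, 0, 0, 0, -0.225, -0.049, 0.01, 33, 0, 0, 0, -0.252, -0.055, 0.01, 35, 0, 0, 0, -0.275, -0.06, 0.01, 35.5, 0, 0, 0, -0.29, -0.063, 0.01, 35.5, 0, 0, 0, -0.295, -0.064, 0.01]
}}

```text
time_s: 6.85
tcp_pos: [0.4907, 0.1359, 0.204]
ee_rot: [[-0.003, -0.316, -0.949], [-0.001, -0.949, 0.316], [-1.0, 0.002, 0.002]]
wrist_force: [0.5, 0.4, -0.8]
gripper_width: 0.224
```

Call:
{"api": "move_arm", "payload": {
  "increments": [0, 0, 0, 0.02, 0, 0, 0.01, 0, 0, 0, 0.04, 0, 0, 0.01, 0, 0, 0, 0.055, 0, 0, 0.01, 0, 0, 0, 0.06, 0, 0, 0.01, 0, 0, 0, 0.06, 0, 0, 0.01, 0, 0, 0, 0.06, 0, 0, 0.01]
}}

```text
time_s: 7.35
tcp_pos: [0.4919, 0.1338, 0.1455]
ee_rot: [[-0.0, -0.318, -0.948], [-0.001, -0.948, 0.318], [-1.0, 0.001, 0.0]]
wrist_force: [-1.3, -0.5, -0.9]
gripper_width: 0.226
```

Run:
```python
from h import *
s=r.sense(); print(s['wrist_force'],s['gripper_width'],s['tcp_pos'],s['joints'])
delta([.4924,.1342,.145],-108.55)
im=cap('wrist','w5')
cv2.imwrite('pics/w5c.png',cv2.resize(cv2.cvtColor(im,4)[60:260,180:400],(660,600),interpolation=cv2.INTER_CUBIC))
```

```text
[-1.28245906 -0.45312023 -0.86914506] 0.22634251632252048 [0.49189514 0.13379919 0.14554503] [ 3.34991205e+01  1.56608187e+01 -2.24940147e+01  2.79305503e-02
 -5.18802600e+01  3.79119752e+01]
rot [-0.02  0.   -0.04] shift [ 0.0005 -0.0005 -0.0004] len 0.001 t 7.35
```

View pics/w5c.png

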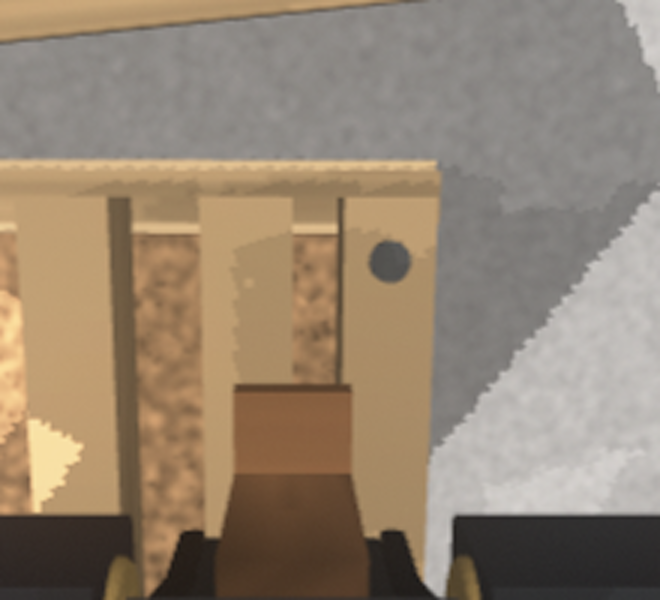

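Run:
```python
from h import *
s=r.sense(); C=cam('wrist',s); R=np.array(s['ee_rot']); 
def f(n,pts,z):
    w=ray(C,np.array(pts)/3+[180-.33,60-.33],z); d=w[1]-w[0]
    t=(w-s['tcp_pos'])@R   # tool coords
    print(n,'-tooly(mm)',(-t[:,1]*1e3).round(2),'-z',(-t[:,2]*1e3).round(1),'yaw',np.degrees(np.arctan2(*(w[0]-w[1])[[1,0]])).round(2))
f('earR',[(351,388),(351,472)],.134); f('earL',[(234,388),(233,472)],.134)
f('b0l',[(345,200),(340,380)],.054); f('b0r',[(438,200),(425,480)],.054)
f('b1r',[(293,200),(293,380)],.054); f('b1l',[(200,200),(205,500)],.054)
f('b2r',[(110,200),(122,500)],.054); f('b2l',[(14,200),(33,500)],.054)
```

```text
earR -tooly(mm) [-10.1 -10.3] -z [34.6 20.1] yaw -17.76
earL -tooly(mm) [9.36 9.73] -z [34.6 20.1] yaw -20.02
b0l -tooly(mm) [-12.79 -12.1 ] -z [64.8 21.8] yaw -19.48
b0r -tooly(mm) [-34.74 -33.84] -z [64.8 -3.7] yaw -19.32
b1r -tooly(mm) [-0.51 -0.53] -z [64.8 21.8] yaw -18.54
b1l -tooly(mm) [21.44 21.76] -z [64.8 -9. ] yaw -18.82
b2r -tooly(mm) [42.68 42.81] -z [64.8 -9. ] yaw -18.66
b2l -tooly(mm) [65.35 65.38] -z [64.8 -9. ] yaw -18.59
```

```bash
cat >> h.py <<'E'
def edge(g,p0,p1,win=4):
    "subpixel near-vertical edge; p0,p1 full-image px; returns two end points of a robust line"
    g=cv2.GaussianBlur(g,(3,3),0).astype(float); pts=[]
    for v in range(int(np.ceil(p0[1])),int(p1[1])+1):
        u=p0[0]+(p1[0]-p0[0])*(v-p0[1])/(p1[1]-p0[1]); us=np.arange(round(u)-win,round(u)+win+1)
        d=np.abs(np.gradient(g[v,us[0]-1:us[-1]+2]))[1:-1]; k=int(d.argmax()); 
        if 0<k<len(d)-1:
            den=d[k-1]-2*d[k]+d[k+1]; o=.5*(d[k-1]-d[k+1])/den if den else 0
            pts.append((us[k]+o,v))
    vx,vy,x0,y0=cv2.fitLine(np.array(pts,np.float32),cv2.DIST_HUBER,0,.01,.01).ravel()
    q=np.array(pts); res=q[:,0]-(x0+(q[:,1]-y0)*vx/vy)
    return np.array([(x0+(v-y0)*vx/vy,v) for v in (p0[1],p1[1])]),np.median(np.abs(res))
E
python3 - <<'E'
from h import *
s=r.sense(); C=cam('wrist',s); R=np.array(s['ee_rot']); g=cv2.imread('pics/w5.png')
def f(n,pts,z,ch):
    p=np.array(pts)/3+[180-.33,60-.33]; e,m=edge(g[:,:,ch],*p)
    w=ray(C,e,z); t=(w-s['tcp_pos'])@R
    print(n,ch,'-tooly(mm)',(-t[:,1]*1e3).round(2),'yaw',np.degrees(np.arctan2(*(w[0]-w[1])[[1,0]])).round(2),'res',m.round(2))
for ch in (0,2):
    f('b0l',[(345,205),(340,380)],.054,ch); f('b0r',[(438,205),(427,440)],.054,ch)
    f('b1r',[(293,205),(293,380)],.054,ch); f('b1l',[(200,205),(205,500)],.054,ch)
    f('b2r',[(110,205),(122,500)],.054,ch); f('b2l',[(14,205),(33,500)],.054,ch)
E
```

```text
b0l 0 -tooly(mm) [-12.66 -12.71] yaw -18.51 res 0.05
b0r 0 -tooly(mm) [-34.68 -34.42] yaw -18.83 res 0.11
b1r 0 -tooly(mm) [-0.25 -0.49] yaw -18.23 res 0.23
b1l 0 -tooly(mm) [21.77 22.02] yaw -18.76 res 0.23
b2r 0 -tooly(mm) [43.48 43.54] yaw -18.61 res 0.07
b2l 0 -tooly(mm) [65.45 65.73] yaw -18.79 res 0.15
b0l 2 -tooly(mm) [-12.71 -12.71] yaw -18.56 res 0.05
b0r 2 -tooly(mm) [-34.64 -34.48] yaw -18.72 res 0.06
b1r 2 -tooly(mm) [-0.19 -1.33] yaw -17.01 res 1.09
b1l 2 -tooly(mm) [21.7 22.4] yaw -19.12 res 0.41
b2r 2 -tooly(mm) [43.47 43.54] yaw -18.63 res 0.05
b2l 2 -tooly(mm) [65.21 65.85] yaw -19.07 res 0.17
```

The spacer is parallel to the battens within 0.1°. Its foot is centred in gap 1, with faces at -12.7 and -0.35 mm and the foot at -10.2 to -3.2 mm. I'll dip the foot 4 mm below the batten tops, then touch batten0 under force.

Call:
{"api": "move_arm", "payload": {
  "increments": [0, 0, 0, 0.008, 0.0005, 0, 0.01, 0, 0, 0, 0.015, 0.001, 0, 0.01, 0, 0, 0, 0.02, 0.0012, 0, 0.01, 0, 0, 0, 0.023, 0.0012, 0, 0.01, 0, 0, 0, 0.025, 0.0012, 0, 0.01, 0, 0, 0, 0.026, 0.0012, 0, 0.01, 0, 0, 0, 0.026, 0.0012, 0, 0.01, 0, 0, 0, 0.026, 0.0012, 0, 0.01]
}}

```text
time_s: 8.07
tcp_pos: [0.4915, 0.1331, 0.1197]
ee_rot: [[0.0, -0.318, -0.948], [0.0, -0.948, 0.318], [-1.0, -0.0, -0.0]]
wrist_force: [1.0, -0.2, -0.5]
gripper_width: 0.231
```

```bash
cat > st.py <<'E'
from h import *
s=r.sense(); R=np.array(s['ee_rot']); a=np.radians(-18.6); x=np.array([np.cos(a),np.sin(a),0]);y=np.array([-x[1],x[0],0])
F=s['wrist_force']; b0=np.array([.48497,.11208,0])
print('t %.2f'%s['time_s'],'F rack x,y,z',(F@x).round(2),(F@y).round(2),F[2].round(2),'w %.4f'%s['gripper_width'],'pos',s['tcp_pos'].round(5),'yrack %.2f mm'%((s['tcp_pos']-b0)@y*1e3),'xrack %.2f'%((s['tcp_pos']-b0)@x*1e3),'bottom z %.2f'%((s['tcp_pos'][2]-.0695)*1e3),'M',s['moment'].round(2), 'yaw',np.degrees(np.arctan2(R[1,1],R[0,1])).round(2),'tilt',(R[:2,0]*57.3).round(2))
E
python3 st.py
```

```text
t 8.07 F rack x,y,z 1.02 0.1 -0.53 w 0.2313 pos [0.49146 0.13309 0.11969] yrack 21.99 mm xrack -0.55 bottom z 50.19 M [-0.04  0.03  0.01] yaw -108.56 tilt [0.02 0.01]
```

Call:
{"api": "move_arm", "payload": {
  "increments": [0, 0, 0, 0, 0.0003, 0, 0.01, 0, 0, 0, 0, 0.0006, 0, 0.01, 0, 0, 0, 0, 0.0009, 0, 0.01, 0, 0, 0, 0, 0.0012, 0, 0.01, 0, 0, 0, 0, 0.0012, 0, 0.01, 0, 0, 0, 0, 0.0012, 0, 0.01]
}}

```text
time_s: 8.57
tcp_pos: [0.4909, 0.1319, 0.1196]
ee_rot: [[0.0, -0.318, -0.948], [0.0, -0.948, 0.318], [-1.0, -0.0, -0.0]]
wrist_force: [-0.3, 0.9, -1.3]
gripper_width: 0.23
```

```bash
python3 st.py
```

```text
t 8.57 F rack x,y,z -0.54 0.74 -1.32 w 0.2297 pos [0.49094 0.13189 0.11961] yrack 20.67 mm xrack -0.66 bottom z 50.11 M [-0.    0.05 -0.03] yaw -108.57 tilt [0. 0.]
```

Call:
{"api": "move_arm", "payload": {
  "increments": [0, 0, 0, 0, 0.0003, 0, 0.01, 0, 0, 0, 0, 0.0003, 0, 0.01, 0, 0, 0, 0, 0.0005, 0, 0.01, 0, 0, 0, 0, 0.0005, 0, 0.01]
}}

```text
time_s: 8.9
tcp_pos: [0.4909, 0.1317, 0.1196]
ee_rot: [[0.001, -0.318, -0.948], [0.001, -0.948, 0.318], [-1.0, -0.001, -0.0]]
wrist_force: [0.1, 0.7, -2.0]
gripper_width: 0.226
```

```bash
python3 st.py
```

```text
t 8.90 F rack x,y,z -0.12 0.74 -2.04 w 0.2260 pos [0.49093 0.13173 0.11962] yrack 20.53 mm xrack -0.62 bottom z 50.12 M [ 0.53 -0.03  0.03] yaw -108.57 tilt [0.03 0.04]
```

Call:
{"api": "move_arm", "payload": {
  "increments": [0, 0, 0, 0, 0, 0, 0.01, 0, 0, 0, 0, 0, 0, 0.01]
}}

```text
time_s: 9.07
tcp_pos: [0.491, 0.1317, 0.1196]
ee_rot: [[0.001, -0.318, -0.948], [0.001, -0.948, 0.318], [-1.0, -0.001, -0.0]]
wrist_force: [-0.0, 1.9, -1.3]
gripper_width: 0.225
```

```bash
python3 st.py
```

```text
t 9.07 F rack x,y,z -0.62 1.81 -1.31 w 0.2250 pos [0.49095 0.13171 0.11961] yrack 20.51 mm xrack -0.59 bottom z 50.11 M [ 0.69  0.04 -0.01] yaw -108.57 tilt [0.03 0.03]
```

Contact with batten0 is confirmed (about 2 N, Mx 0.69 N m) at yrack 20.5. Now pressing down gently.

Call:
{"api": "move_arm", "payload": {
  "increments": [0, 0, 0, 0.001, 0, 0, 0.01, 0, 0, 0, 0.002, 0, 0, 0.01, 0, 0, 0, 0.0035, 0, 0, 0.01, 0, 0, 0, 0.005, 0, 0, 0.01, 0, 0, 0, 0.0065, 0, 0, 0.01, 0, 0, 0, 0.008, 0, 0, 0.01, 0, 0, 0, 0.0095, 0, 0, 0.01, 0, 0, 0, 0.011, 0, 0, 0.01, 0, 0, 0, 0.0125, 0, 0, 0.01, 0, 0, 0, 0.014, 0, 0, 0.01]
}}

```text
time_s: 9.9
tcp_pos: [0.492, 0.1314, 0.1073]
ee_rot: [[0.003, -0.317, -0.948], [-0.0, -0.948, 0.317], [-1.0, -0.001, -0.003]]
wrist_force: [-0.5, 0.0, 8.7]
gripper_width: 0.227
```

```bash
python3 st.py
```

```text
t 9.90 F rack x,y,z -0.48 -0.15 8.66 w 0.2269 pos [0.49199 0.13141 0.10727] yrack 20.56 mm xrack 0.48 bottom z 37.77 M [ 0.01  0.06 -0.02] yaw -108.51 tilt [ 0.16 -0.  ]
```

Call:
{"api": "move_arm", "payload": {
  "increments": [0, 0, 0, 0.001, 0, 0, 0.01, 0, 0, 0, 0.002, 0, 0, 0.01, 0, 0, 0, 0.003, 0, 0, 0.01, 0, 0, 0, 0.004, 0, 0, 0.01, 0, 0, 0, 0.005, 0, 0, 0.01, 0, 0, 0, 0.006, 0, 0, 0.01, 0, 0, 0, 0.007, 0, 0, 0.01, 0, 0, 0, 0.008, 0, 0, 0.01, 0, 0, 0, 0.009, 0, 0, 0.01, 0, 0, 0, 0.01, 0, 0, 0.01]
}}

```text
time_s: 10.73
tcp_pos: [0.4917, 0.1315, 0.0964]
ee_rot: [[0.002, -0.318, -0.948], [0.0, -0.948, 0.318], [-1.0, -0.001, -0.002]]
wrist_force: [0.8, -0.9, 3.7]
gripper_width: 0.226
```

```bash
python3 st.py
```

```text
t 10.73 F rack x,y,z 1.07 -0.56 3.69 w 0.2258 pos [0.49169 0.13148 0.09644] yrack 20.53 mm xrack 0.18 bottom z 26.94 M [ 0.18 -0.29 -0.09] yaw -108.54 tilt [0.13 0.03]
```

Call:
{"api": "move_arm", "payload": {
  "increments": [0, 0, 0, 0.001, 0, 0, 0.01, 0, 0, 0, 0.002, 0, 0, 0.01, 0, 0, 0, 0.003, 0, 0, 0.01, 0, 0, 0, 0.004, 0, 0, 0.01, 0, 0, 0, 0.005, 0, 0, 0.01, 0, 0, 0, 0.006, 0, 0, 0.01, 0, 0, 0, 0.007, 0, 0, 0.01, 0, 0, 0, 0.008, 0, 0, 0.01, 0, 0, 0, 0.009, 0, 0, 0.01, 0, 0, 0, 0.01, 0, 0, 0.01]
}}

```text
time_s: 11.57
tcp_pos: [0.491, 0.1317, 0.0856]
ee_rot: [[0.001, -0.318, -0.948], [0.0, -0.948, 0.318], [-1.0, -0.001, -0.0]]
wrist_force: [1.1, 3.2, 4.8]
gripper_width: 0.233
```

```bash
python3 st.py
```

```text
t 11.57 F rack x,y,z 0.05 3.41 4.84 w 0.2327 pos [0.491   0.13167 0.08559] yrack 20.49 mm xrack -0.53 bottom z 16.09 M [ 0.85 -0.28 -0.1 ] yaw -108.56 tilt [0.03 0.03]
```

Call:
{"api": "move_arm", "payload": {
  "increments": [0, 0, 0, 0.0005, 0, 0, 0.01, 0, 0, 0, 0.001, 0, 0, 0.01, 0, 0, 0, 0.0015, 0, 0, 0.01, 0, 0, 0, 0.0015, 0, 0, 0.01]
}}

```text
time_s: 11.9
tcp_pos: [0.491, 0.1317, 0.0841]
ee_rot: [[0.001, -0.318, -0.948], [0.0, -0.948, 0.318], [-1.0, -0.001, -0.0]]
wrist_force: [1.3, 2.8, 4.5]
gripper_width: 0.223
```

```bash
python3 st.py
```

```text
t 11.90 F rack x,y,z 0.37 3.12 4.48 w 0.2234 pos [0.49099 0.13167 0.08408] yrack 20.49 mm xrack -0.54 bottom z 14.58 M [ 0.97 -0.43 -0.08] yaw -108.56 tilt [0.03 0.03]
```

Call:
{"api": "move_arm", "payload": {
  "increments": [0, 0, 0, 0.0005, 0, 0, 0.01, 0, 0, 0, 0.001, 0, 0, 0.01, 0, 0, 0, 0.0015, 0, 0, 0.01, 0, 0, 0, 0.0015, 0, 0, 0.01]
}}

```text
time_s: 12.23
tcp_pos: [0.491, 0.1316, 0.0826]
ee_rot: [[0.001, -0.318, -0.948], [0.0, -0.948, 0.318], [-1.0, -0.001, -0.0]]
wrist_force: [1.8, 2.1, 4.4]
gripper_width: 0.23
```

```bash
python3 st.py
```

```text
t 12.23 F rack x,y,z 1.0 2.56 4.37 w 0.2300 pos [0.49103 0.13161 0.08261] yrack 20.45 mm xrack -0.48 bottom z 13.11 M [ 0.95 -0.43 -0.04] yaw -108.56 tilt [0.04 0.02]
```

Call:
{"api": "move_arm", "payload": {
  "increments": [0, 0, 0, 0.0005, 0, 0, 0.01, 0, 0, 0, 0.001, 0, 0, 0.01, 0, 0, 0, 0.001, 0, 0, 0.01]
}}

```text
time_s: 12.48
tcp_pos: [0.4911, 0.1317, 0.0817]
ee_rot: [[0.001, -0.318, -0.948], [0.0, -0.948, 0.318], [-1.0, -0.001, -0.001]]
wrist_force: [0.6, 4.2, 4.6]
gripper_width: 0.229
```

```bash
python3 st.py
```

```text
t 12.48 F rack x,y,z -0.81 4.13 4.61 w 0.2293 pos [0.49105 0.13167 0.08166] yrack 20.50 mm xrack -0.48 bottom z 12.16 M [ 0.98 -0.44 -0.08] yaw -108.56 tilt [0.04 0.03]
```

Call:
{"api": "move_arm", "payload": {
  "increments": [0, 0, 0, 0.0005, 0, 0, 0.01, 0, 0, 0, 0.001, 0, 0, 0.01, 0, 0, 0, 0.0012, 0, 0, 0.01, 0, 0, 0, 0.0012, 0, 0, 0.01]
}}

```text
time_s: 12.82
tcp_pos: [0.4911, 0.1316, 0.0809]
ee_rot: [[0.001, -0.318, -0.948], [0.0, -0.948, 0.318], [-1.0, -0.001, -0.001]]
wrist_force: [-0.0, 3.5, 7.4]
gripper_width: 0.229
```

```bash
python3 st.py
```

```text
t 12.82 F rack x,y,z -1.14 3.29 7.41 w 0.2294 pos [0.49107 0.13163 0.08089] yrack 20.48 mm xrack -0.46 bottom z 11.39 M [ 1.04 -0.09 -0.03] yaw -108.55 tilt [0.04 0.02]
```

Call:
{"api": "move_arm", "payload": {
  "increments": [0, 0, 0, 0.0004, 0, 0, 0.01, 0, 0, 0, 0.0004, 0, 0, 0.01, 0, 0, 0, 0.0004, 0, 0, 0.01]
}}

```text
time_s: 13.07
tcp_pos: [0.4911, 0.1316, 0.0809]
ee_rot: [[0.001, -0.318, -0.948], [0.0, -0.948, 0.318], [-1.0, -0.001, -0.001]]
wrist_force: [-0.5, 2.7, 10.6]
gripper_width: 0.23
```

```bash
python3 st.py
```

```text
t 13.07 F rack x,y,z -1.37 2.4 10.63 w 0.2300 pos [0.49112 0.13162 0.08087] yrack 20.48 mm xrack -0.41 bottom z 11.37 M [ 0.97  0.21 -0.05] yaw -108.55 tilt [0.06 0.02]
```

Call:
{"api": "move_arm", "payload": {
  "increments": [0, 0, 0, 0.0002, 0, 0, 0.01, 0, 0, 0, 0.0002, 0, 0, 0.01, 0, 0, 0, 0.0002, 0, 0, 0.01, 0, 0, 0, 0.0002, 0, 0, 0.01, 0, 0, 0, 0.0002, 0, 0, 0.01, 0, 0, 0, 0.0002, 0, 0, 0.01, 0, 0, 0, 0.0002, 0, 0, 0.01, 0, 0, 0, 0.0002, 0, 0, 0.01, 0, 0, 0, 0.0002, 0, 0, 0.01, 0, 0, 0, 0.0002, 0, 0, 0.01, 0, 0, 0, 0.0002, 0, 0, 0.01, 0, 0, 0, 0.0002, 0, 0, 0.01]
}}

```text
time_s: 14.07
tcp_pos: [0.4911, 0.1316, 0.0809]
ee_rot: [[0.001, -0.318, -0.948], [0.0, -0.948, 0.318], [-1.0, -0.001, -0.001]]
wrist_force: [-0.4, 2.5, 10.7]
gripper_width: 0.228
```

```bash
python3 st.py
python3 - <<'E'
from h import *
im=cap('wrist','w6')
cv2.imwrite('pics/w6c.png',cv2.resize(cv2.cvtColor(im,4)[60:260,180:400],(660,600),interpolation=cv2.INTER_CUBIC))
E
```

```text
t 14.07 F rack x,y,z -1.18 2.27 10.71 w 0.2280 pos [0.49111 0.13164 0.08086] yrack 20.50 mm xrack -0.42 bottom z 11.36 M [ 0.97  0.38 -0.01] yaw -108.54 tilt [0.06 0.02]
```

View pics/w6c.png

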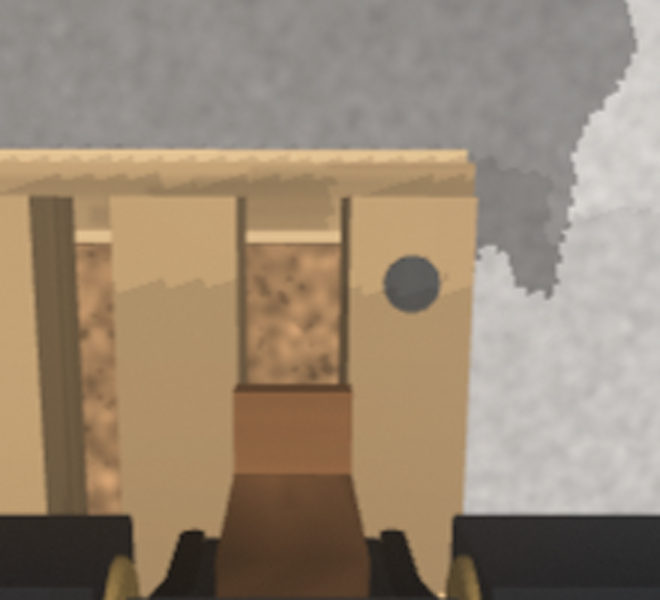

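The gap now fits the spacer on both sides, with Fz 10.7 N held for 1 s. Part of that may be side friction, so I'll lean a little more and then withdraw straight up.

Call:
{"api": "move_arm", "payload": {
  "increments": [0, 0, 0, 0.0003, 0, 0, 0.01, 0, 0, 0, 0.0003, 0, 0, 0.01, 0, 0, 0, 0.0003, 0, 0, 0.01, 0, 0, 0, 0.0003, 0, 0, 0.01, 0, 0, 0, 0.0003, 0, 0, 0.01, 0, 0, 0, 0.0003, 0, 0, 0.01]
}}

```text
time_s: 14.62
tcp_pos: [0.4911, 0.1316, 0.0809]
ee_rot: [[0.001, -0.318, -0.948], [0.0, -0.948, 0.318], [-1.0, -0.001, -0.001]]
wrist_force: [-1.6, 2.9, 12.7]
gripper_width: 0.226
```

```bash
python3 st.py
```

```text
t 14.62 F rack x,y,z -2.43 2.23 12.74 w 0.2257 pos [0.49114 0.13164 0.08086] yrack 20.51 mm xrack -0.39 bottom z 11.36 M [ 0.98  0.54 -0.07] yaw -108.53 tilt [0.07 0.02]
```

Call:
{"api": "move_arm", "payload": {
  "increments": [0, 0, 0, -0.0015, -0.0002, 0, 0.01, 0, 0, 0, -0.0035, -0.0003, 0, 0.01, 0, 0, 0, -0.006, -0.0003, 0, 0.01, 0, 0, 0, -0.009, -0.0003, 0, 0.01, 0, 0, 0, -0.012, -0.0003, 0, 0.01, 0, 0, 0, -0.016, -0.0003, 0, 0.01, 0, 0, 0, -0.02, -0.0003, 0, 0.01, 0, 0, 0, -0.025, -0.0003, 0, 0.01, 0, 0, 0, -0.031, -0.0003, 0, 0.01, 0, 0, 0, -0.04, -0.0003, 0, 0.01, 0, 0, 0, -0.05, -0.0003, 0, 0.01, 0, 0, 0, -0.06, -0.0003, 0, 0.01]
}}

```text
time_s: 15.62
tcp_pos: [0.4884, 0.1302, 0.1381]
ee_rot: [[-0.007, -0.319, -0.948], [-0.004, -0.948, 0.319], [-1.0, 0.006, 0.005]]
wrist_force: [-0.0, -1.2, -1.6]
gripper_width: 0.22
```

```bash
python3 st.py
```

```text
t 15.62 F rack x,y,z 0.33 -1.13 -1.62 w 0.2204 pos [0.48844 0.1302  0.13815] yrack 18.28 mm xrack -2.49 bottom z 68.65 M [-0.01  0.02  0.04] yaw -108.59 tilt [-0.39 -0.22]
```

```bash
python3 st.py
python3 - <<'E'
from h import *
delta([.5060,.1746,.1455],-108.6)
E
```

```text
t 15.62 F rack x,y,z 0.33 -1.13 -1.62 w 0.2204 pos [0.48844 0.1302  0.13815] yrack 18.28 mm xrack -2.49 bottom z 68.65 M [-0.01  0.02  0.04] yaw -108.59 tilt [-0.39 -0.22]
rot [ 0.01  0.3  -0.33] shift [-0.0076 -0.0476 -0.0025] len 0.048 t 15.6167
```

Call:
{"api": "move_arm", "payload": {
  "increments": [0, 0, 0, -0.004, -0.003, 0, 0.01, 0, 0, 0, -0.006, -0.01, 0, 0.01, 0, 0, 0, -0.006, -0.02, 0, 0.01, 0, 0, 0, -0.006, -0.032, 0, 0.01, 0, 0, 0, -0.006, -0.042, 0, 0.01, 0, 0, 0, -0.006, -0.0465, 0, 0.01, 0, 0, 0, -0.006, -0.0465, 0, 0.01, 0, 0, 0, -0.006, -0.0465, 0, 0.01, 0, 0, 0, -0.006, -0.0465, 0, 0.01, 0, 0, 0, -0.006, -0.0465, 0, 0.01]
}}

```text
time_s: 16.45
tcp_pos: [0.5054, 0.1754, 0.1453]
ee_rot: [[-0.001, -0.319, -0.948], [-0.0, -0.948, 0.319], [-1.0, 0.0, 0.0]]
wrist_force: [-0.6, 0.1, -0.9]
gripper_width: 0.224
```

```bash
python3 st.py
python3 - <<'E'
from h import *
im=cap('wrist','w7')
cv2.imwrite('pics/w7c.png',cv2.resize(cv2.cvtColor(im,4)[60:260,180:400],(660,600),interpolation=cv2.INTER_CUBIC))
E
```

```text
t 16.45 F rack x,y,z -0.62 -0.1 -0.92 w 0.2242 pos [0.50539 0.17537 0.14532] yrack 66.50 mm xrack -0.83 bottom z 75.82 M [0.02 0.02 0.  ] yaw -108.59 tilt [-0.03 -0.02]
```

View pics/w7c.png

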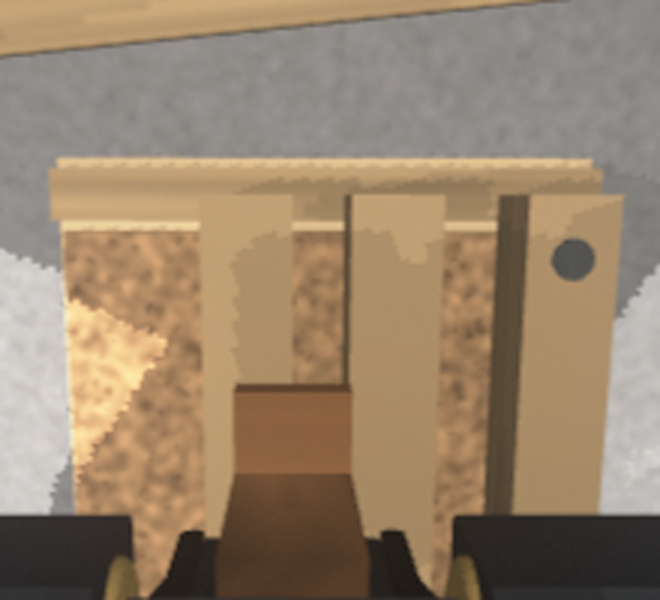

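Run:
```python
from h import *
s=r.sense(); C=cam('wrist',s); R=np.array(s['ee_rot']); g=cv2.imread('pics/w7.png')
def f(n,pts,z,ch):
    p=np.array(pts)/3+[180-.33,60-.33]; e,m=edge(g[:,:,ch],*p,3)
    w=ray(C,e,z); t=(w-s['tcp_pos'])@R
    print(n,ch,'-tooly(mm)',(-t[:,1]*1e3).round(2),'yaw',np.degrees(np.arctan2(*(w[0]-w[1])[[1,0]])).round(2),'res',m.round(2))
for ch in (0,2):
    f('b0l',[(528,205),(513,500)],.054,ch); f('b0r',[(623,205),(600,500)],.054,ch)
    f('b1r',[(445,205),(435,500)],.054,ch); f('b1l',[(351,205),(348,370)],.054,ch)
    f('b2r',[(293,205),(293,380)],.054,ch); f('b2l',[(200,205),(205,500)],.054,ch)
    f('earR',[(351,395),(351,468)],.1338,ch)
```

```text
b0l 0 -tooly(mm) [-56.18 -56.01] yaw -18.72 res 0.05
b0r 0 -tooly(mm) [-78.16 -77.93] yaw -18.76 res 0.06
b1r 0 -tooly(mm) [-36.28 -36.05] yaw -18.77 res 0.19
b1l 0 -tooly(mm) [-14.42 -14.31] yaw -18.75 res 0.06
b2r 0 -tooly(mm) [-0.33 -0.25] yaw -18.7 res 0.15
b2l 0 -tooly(mm) [21.71 21.67] yaw -18.56 res 0.15
earR 0 -tooly(mm) [-10.25 -10.29] yaw -18.43 res 0.04
b0l 2 -tooly(mm) [-56.17 -56.01] yaw -18.71 res 0.04
b0r 2 -tooly(mm) [-78.21 -78.01] yaw -18.75 res 0.07
b1r 2 -tooly(mm) [-36.39 -36.1 ] yaw -18.82 res 0.28
b1l 2 -tooly(mm) [-14.42 -14.35] yaw -18.69 res 0.06
b2r 2 -tooly(mm) [-0.38 -0.76] yaw -18.07 res 0.51
b2l 2 -tooly(mm) [21.71 21.76] yaw -18.62 res 0.24
earR 2 -tooly(mm) [-10.26 -10.3 ] yaw -18.4 res 0.03
```

Gap 1 measures 19.9 mm. Gap 2 is 14.0 mm, and the spacer's flat face is 4.1 mm from batten1. I'll dip in while moving 3 mm toward batten1.

Call:
{"api": "move_arm", "payload": {
  "increments": [0.1, 0, 0, 0.008, 0.001, 0, 0.01, 0.1, 0, 0, 0.015, 0.002, 0, 0.01, 0.1, 0, 0, 0.02, 0.003, 0, 0.01, 0.1, 0, 0, 0.023, 0.003, 0, 0.01, 0.1, 0, 0, 0.025, 0.003, 0, 0.01, 0.1, 0, 0, 0.026, 0.003, 0, 0.01, 0.1, 0, 0, 0.026, 0.003, 0, 0.01, 0.1, 0, 0, 0.026, 0.003, 0, 0.01, 0.1, 0, 0, 0.026, 0.003, 0, 0.01]
}}

```text
time_s: 17.25
tcp_pos: [0.5049, 0.1731, 0.1197]
ee_rot: [[0.001, -0.32, -0.947], [0.0, -0.947, 0.32], [-1.0, -0.0, -0.0]]
wrist_force: [0.2, -0.6, -1.2]
gripper_width: 0.226
```

```bash
python3 st.py
```

```text
t 17.25 F rack x,y,z 0.36 -0.54 -1.18 w 0.2262 pos [0.50492 0.17308 0.11972] yrack 64.17 mm xrack -0.55 bottom z 50.22 M [ 0.01 -0.02  0.01] yaw -108.66 tilt [0.03 0.02]
```

Call:
{"api": "move_arm", "payload": {
  "increments": [0, 0, 0, 0, 0.0004, 0, 0.01, 0, 0, 0, 0, 0.0008, 0, 0.01, 0, 0, 0, 0, 0.0011, 0, 0.01, 0, 0, 0, 0, 0.0011, 0, 0.01, 0, 0, 0, 0, 0.0011, 0, 0.01]
}}

```text
time_s: 17.67
tcp_pos: [0.5044, 0.1719, 0.1195]
ee_rot: [[0.0, -0.32, -0.947], [0.0, -0.947, 0.32], [-1.0, -0.0, -0.0]]
wrist_force: [-0.6, 0.1, -0.9]
gripper_width: 0.227
```

```bash
python3 st.py
```

```text
t 17.67 F rack x,y,z -0.66 -0.07 -0.92 w 0.2269 pos [0.50437 0.17188 0.11952] yrack 62.87 mm xrack -0.69 bottom z 50.02 M [-0.03  0.   -0.03] yaw -108.66 tilt [0.01 0.  ]
```

Call:
{"api": "move_arm", "payload": {
  "increments": [0, 0, 0, 0, 0.0002, 0, 0.01, 0, 0, 0, 0, 0.0003, 0, 0.01, 0, 0, 0, 0, 0.0003, 0, 0.01]
}}

```text
time_s: 17.92
tcp_pos: [0.5043, 0.1717, 0.1195]
ee_rot: [[0.0, -0.32, -0.947], [0.0, -0.947, 0.32], [-1.0, -0.0, -0.0]]
wrist_force: [1.3, 1.3, -1.7]
gripper_width: 0.227
```

```bash
python3 st.py
```

```text
t 17.92 F rack x,y,z 0.81 1.62 -1.74 w 0.2274 pos [0.50432 0.17166 0.11947] yrack 62.64 mm xrack -0.67 bottom z 49.97 M [0.06 0.03 0.05] yaw -108.66 tilt [0.01 0.01]
```

Call:
{"api": "move_arm", "payload": {
  "increments": [0, 0, 0, 0, 0.0001, 0, 0.01, 0, 0, 0, 0, 0.0001, 0, 0.01, 0, 0, 0, 0, 0.0001, 0, 0.01]
}}

```text
time_s: 18.17
tcp_pos: [0.5043, 0.1716, 0.1195]
ee_rot: [[0.0, -0.32, -0.947], [0.0, -0.947, 0.32], [-1.0, -0.0, -0.0]]
wrist_force: [0.1, 1.5, -1.3]
gripper_width: 0.225
```

```bash
python3 st.py
```

```text
t 18.17 F rack x,y,z -0.37 1.43 -1.33 w 0.2248 pos [0.50428 0.17161 0.11946] yrack 62.58 mm xrack -0.69 bottom z 49.96 M [0.18 0.08 0.02] yaw -108.66 tilt [0.01 0.01]
```

Gentle contact with batten1 (about 0.7 N). I'll bias the arm 0.5 mm off it so that batten1 takes less of the reaction, then press down slowly.

Call:
{"api": "move_arm", "payload": {
  "increments": [0, 0, 0, 0.0005, -0.0005, 0, 0.01, 0, 0, 0, 0.0015, -0.0005, 0, 0.01, 0, 0, 0, 0.0025, -0.0005, 0, 0.01, 0, 0, 0, 0.0035, -0.0005, 0, 0.01, 0, 0, 0, 0.0045, -0.0005, 0, 0.01, 0, 0, 0, 0.0055, -0.0005, 0, 0.01, 0, 0, 0, 0.0065, -0.0005, 0, 0.01, 0, 0, 0, 0.0075, -0.0005, 0, 0.01, 0, 0, 0, 0.0085, -0.0005, 0, 0.01, 0, 0, 0, 0.0095, -0.0005, 0, 0.01, 0, 0, 0, 0.0105, -0.0005, 0, 0.01, 0, 0, 0, 0.0115, -0.0005, 0, 0.01]
}}

```text
time_s: 19.17
tcp_pos: [0.5046, 0.1717, 0.1091]
ee_rot: [[0.0, -0.319, -0.948], [-0.001, -0.948, 0.319], [-1.0, 0.001, -0.001]]
wrist_force: [-1.7, -3.3, 7.4]
gripper_width: 0.231
```

```bash
python3 st.py
```

```text
t 19.17 F rack x,y,z -0.54 -3.66 7.39 w 0.2308 pos [0.50458 0.17169 0.10907] yrack 62.75 mm xrack -0.42 bottom z 39.57 M [-0.61  0.75  0.01] yaw -108.62 tilt [ 0.02 -0.05]
```

Call:
{"api": "move_arm", "payload": {
  "increments": [0, 0, 0, 0.001, 0, 0, 0.01, 0, 0, 0, 0.002, 0, 0, 0.01, 0, 0, 0, 0.003, 0, 0, 0.01, 0, 0, 0, 0.004, 0, 0, 0.01, 0, 0, 0, 0.005, 0, 0, 0.01, 0, 0, 0, 0.006, 0, 0, 0.01, 0, 0, 0, 0.007, 0, 0, 0.01, 0, 0, 0, 0.008, 0, 0, 0.01, 0, 0, 0, 0.009, 0, 0, 0.01, 0, 0, 0, 0.01, 0, 0, 0.01, 0, 0, 0, 0.011, 0, 0, 0.01, 0, 0, 0, 0.012, 0, 0, 0.01]
}}

```text
time_s: 20.17
tcp_pos: [0.5046, 0.1716, 0.0964]
ee_rot: [[0.001, -0.32, -0.947], [-0.0, -0.947, 0.32], [-1.0, 0.0, -0.001]]
wrist_force: [-0.7, -2.5, 2.7]
gripper_width: 0.228
```

```bash
python3 st.py
```

```text
t 20.17 F rack x,y,z 0.12 -2.61 2.72 w 0.2285 pos [0.50459 0.17161 0.0964 ] yrack 62.68 mm xrack -0.40 bottom z 26.90 M [-0.77  0.07  0.02] yaw -108.66 tilt [ 0.03 -0.02]
```

Call:
{"api": "move_arm", "payload": {
  "increments": [0, 0, 0, 0.001, 0, 0, 0.01, 0, 0, 0, 0.0025, 0, 0, 0.01, 0, 0, 0, 0.004, 0, 0, 0.01, 0, 0, 0, 0.0055, 0, 0, 0.01, 0, 0, 0, 0.007, 0, 0, 0.01, 0, 0, 0, 0.0085, 0, 0, 0.01, 0, 0, 0, 0.01, 0, 0, 0.01, 0, 0, 0, 0.011, 0, 0, 0.01, 0, 0, 0, 0.012, 0, 0, 0.01, 0, 0, 0, 0.013, 0, 0, 0.01, 0, 0, 0, 0.0135, 0, 0, 0.01, 0, 0, 0, 0.0135, 0, 0, 0.01]
}}

```text
time_s: 21.17
tcp_pos: [0.5042, 0.1718, 0.0821]
ee_rot: [[-0.001, -0.32, -0.947], [-0.0, -0.947, 0.32], [-1.0, 0.001, 0.0]]
wrist_force: [-0.7, -3.1, -0.1]
gripper_width: 0.229
```

```bash
python3 st.py
```

```text
t 21.17 F rack x,y,z 0.37 -3.17 -0.15 w 0.2287 pos [0.50417 0.1718  0.08213] yrack 62.72 mm xrack -0.85 bottom z 12.63 M [-0.97  0.22  0.01] yaw -108.67 tilt [-0.04 -0.02]
```

Call:
{"api": "move_arm", "payload": {
  "increments": [0, 0, 0, 0.0005, 0, 0, 0.01, 0, 0, 0, 0.001, 0, 0, 0.01, 0, 0, 0, 0.0014, 0, 0, 0.01, 0, 0, 0, 0.0014, 0, 0, 0.01, 0, 0, 0, 0.0014, 0, 0, 0.01]
}}

```text
time_s: 21.58
tcp_pos: [0.5042, 0.1718, 0.0809]
ee_rot: [[-0.001, -0.32, -0.947], [-0.0, -0.947, 0.32], [-1.0, 0.0, 0.0]]
wrist_force: [-1.4, -3.2, 1.7]
gripper_width: 0.226
```

```bash
python3 st.py
```

```text
t 21.58 F rack x,y,z -0.31 -3.53 1.67 w 0.2257 pos [0.50419 0.1718  0.0809 ] yrack 62.73 mm xrack -0.83 bottom z 11.40 M [-1.18  0.36  0.01] yaw -108.67 tilt [-0.03 -0.02]
```

Call:
{"api": "move_arm", "payload": {
  "increments": [0, 0, 0, 0.0004, 0.0002, 0, 0.01, 0, 0, 0, 0.0008, 0.0003, 0, 0.01, 0, 0, 0, 0.0008, 0.0003, 0, 0.01, 0, 0, 0, 0.0008, 0.0003, 0, 0.01]
}}

```text
time_s: 21.92
tcp_pos: [0.5043, 0.1718, 0.0809]
ee_rot: [[0.0, -0.32, -0.947], [0.0, -0.947, 0.32], [-1.0, -0.0, -0.0]]
wrist_force: [-4.0, -2.9, 5.8]
gripper_width: 0.231
```

```bash
python3 st.py
```

```text
t 21.92 F rack x,y,z -2.87 -3.98 5.77 w 0.2311 pos [0.50426 0.17177 0.08091] yrack 62.73 mm xrack -0.75 bottom z 11.41 M [-1.    1.    0.02] yaw -108.65 tilt [0.01 0.  ]
```

Call:
{"api": "move_arm", "payload": {
  "increments": [0, 0, 0, 0.0003, 0, 0, 0.01, 0, 0, 0, 0.0006, 0, 0, 0.01, 0, 0, 0, 0.0006, 0, 0, 0.01, 0, 0, 0, 0.0006, 0, 0, 0.01]
}}

```text
time_s: 22.25
tcp_pos: [0.5043, 0.1718, 0.0809]
ee_rot: [[0.0, -0.32, -0.948], [-0.0, -0.948, 0.32], [-1.0, -0.0, -0.0]]
wrist_force: [-3.8, -2.6, 9.6]
gripper_width: 0.229
```

```bash
python3 st.py
```

```text
t 22.25 F rack x,y,z -2.78 -3.67 9.64 w 0.2291 pos [0.50429 0.1718  0.08087] yrack 62.77 mm xrack -0.74 bottom z 11.37 M [-1.09  1.36  0.  ] yaw -108.64 tilt [ 0.02 -0.  ]
```

Call:
{"api": "move_arm", "payload": {
  "increments": [0, 0, 0, 0.0002, 0.0003, 0, 0.01, 0, 0, 0, 0.0002, 0.0006, 0, 0.01, 0, 0, 0, 0.0002, 0.0006, 0, 0.01, 0, 0, 0, 0.0002, 0.0006, 0, 0.01, 0, 0, 0, 0.0002, 0.0006, 0, 0.01, 0, 0, 0, 0.0002, 0.0006, 0, 0.01, 0, 0, 0, 0.0002, 0.0006, 0, 0.01, 0, 0, 0, 0.0002, 0.0006, 0, 0.01, 0, 0, 0, 0.0002, 0.0006, 0, 0.01, 0, 0, 0, 0.0002, 0.0006, 0, 0.01, 0, 0, 0, 0.0002, 0.0006, 0, 0.01, 0, 0, 0, 0.0002, 0.0006, 0, 0.01]
}}

```text
time_s: 23.25
tcp_pos: [0.5043, 0.1717, 0.0809]
ee_rot: [[0.001, -0.32, -0.948], [0.001, -0.948, 0.32], [-1.0, -0.001, -0.001]]
wrist_force: [-4.7, -1.4, 9.7]
gripper_width: 0.226
```

```bash
python3 st.py
```

```text
t 23.25 F rack x,y,z -4.04 -2.85 9.7 w 0.2263 pos [0.50434 0.17173 0.08088] yrack 62.71 mm xrack -0.67 bottom z 11.38 M [-0.65  1.5  -0.03] yaw -108.64 tilt [0.06 0.05]
```

Call:
{"api": "move_arm", "payload": {
  "increments": [0, 0, 0, 0.0003, 0, 0, 0.01, 0, 0, 0, 0.0003, 0, 0, 0.01, 0, 0, 0, 0.0003, 0, 0, 0.01, 0, 0, 0, 0.0003, 0, 0, 0.01, 0, 0, 0, 0.0003, 0, 0, 0.01, 0, 0, 0, 0.0003, 0, 0, 0.01]
}}

```text
time_s: 23.75
tcp_pos: [0.5043, 0.1717, 0.0808]
ee_rot: [[0.001, -0.319, -0.948], [0.001, -0.948, 0.319], [-1.0, -0.001, -0.001]]
wrist_force: [-5.8, -0.9, 11.9]
gripper_width: 0.224
```

```bash
python3 st.py
```

```text
t 23.75 F rack x,y,z -5.19 -2.65 11.88 w 0.2244 pos [0.50432 0.17172 0.08084] yrack 62.70 mm xrack -0.69 bottom z 11.34 M [-0.72  1.71  0.03] yaw -108.63 tilt [0.06 0.04]
```

Call:
{"api": "move_arm", "payload": {
  "increments": [0, 0, 0, -0.0015, 0, 0, 0.01, 0, 0, 0, -0.0035, 0, 0, 0.01, 0, 0, 0, -0.006, 0, 0, 0.01, 0, 0, 0, -0.009, 0, 0, 0.01, 0, 0, 0, -0.012, 0, 0, 0.01, 0, 0, 0, -0.016, 0, 0, 0.01, 0, 0, 0, -0.02, 0, 0, 0.01, 0, 0, 0, -0.025, 0, 0, 0.01, 0, 0, 0, -0.031, 0, 0, 0.01, 0, 0, 0, -0.04, 0, 0, 0.01, 0, 0, 0, -0.053, 0, 0, 0.01, 0, 0, 0, -0.068, 0, 0, 0.01]
}}

```text
time_s: 24.75
tcp_pos: [0.5037, 0.1708, 0.1478]
ee_rot: [[-0.001, -0.32, -0.947], [-0.001, -0.947, 0.32], [-1.0, 0.001, 0.001]]
wrist_force: [0.2, -0.6, -1.4]
gripper_width: 0.228
```

Call:
{"api": "move_arm", "payload": {
  "increments": [0, 0, 0, 0, 0, 0, 0.01, 0, 0, 0, 0, 0, 0, 0.01, 0, 0, 0, 0, 0, 0, 0.01]
}}

```text
time_s: 25.0
tcp_pos: [0.5035, 0.1708, 0.1467]
ee_rot: [[-0.001, -0.32, -0.947], [-0.0, -0.947, 0.32], [-1.0, 0.001, 0.001]]
wrist_force: [-0.6, 0.5, -1.5]
gripper_width: 0.228
```

```bash
python3 st.py
python3 - <<'E'
from h import *
im=cap('wrist','w8')
cv2.imwrite('pics/w8c.png',cv2.resize(cv2.cvtColor(im,4)[60:260,180:400],(660,600),interpolation=cv2.INTER_CUBIC))
E
```

```text
t 25.00 F rack x,y,z -0.73 0.29 -1.47 w 0.2283 pos [0.50353 0.17079 0.14673] yrack 61.56 mm xrack -1.13 bottom z 77.23 M [ 0.06  0.04 -0.03] yaw -108.69 tilt [-0.06 -0.02]
```

View pics/w8c.png

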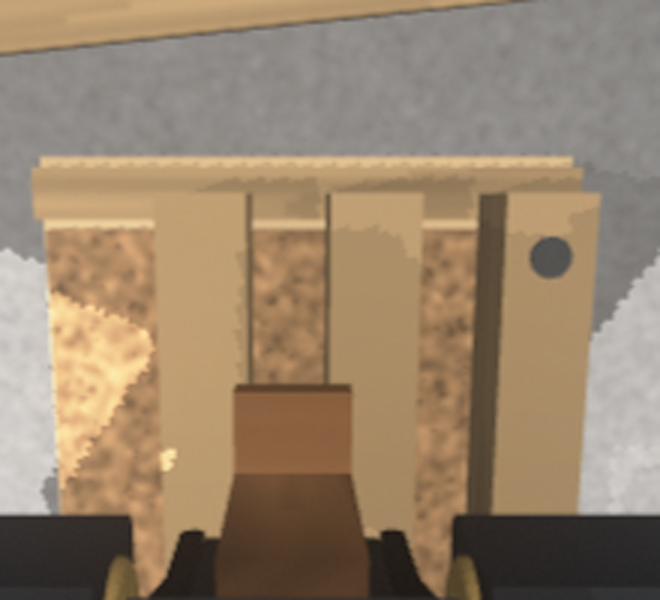

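Run:
```python
from h import *
s=r.sense(); C=cam('wrist',s); R=np.array(s['ee_rot']); g=cv2.imread('pics/w8.png')
M={}
def f(n,pts,z,ch):
    p=np.array(pts)/3+[180-.33,60-.33]; e,m=edge(g[:,:,ch],*p,3)
    w=ray(C,e,z); t=(w-s['tcp_pos'])@R; M.setdefault(n,[]).append((-t[:,1]*1e3).mean())
    print(n,ch,'-tooly(mm)',(-t[:,1]*1e3).round(2),'yaw',np.degrees(np.arctan2(*(w[0]-w[1])[[1,0]])).round(2),'res',m.round(2))
for ch in (0,2):
    f('b0l',[(506,205),(492,500)],.054,ch); f('b0r',[(600,205),(577,500)],.054,ch)
    f('b1r',[(422,205),(414,500)],.054,ch); f('b1l',[(330,205),(328,370)],.054,ch)
    f('b2r',[(247,205),(247,370)],.054,ch); f('b2l',[(155,205),(162,500)],.054,ch)
m={k:np.mean(v) for k,v in M.items()}; print('gap1',m['b1r']-m['b0l'],'gap2',m['b2r']-m['b1l'],'c',(m['b1r']+m['b1l']-m['b0l']-m['b0r'])/2,(m['b2r']+m['b2l']-m['b1l']-m['b1r'])/2)
delta([.5164,-.1667,.205],-73.06)
```

```text
b0l 0 -tooly(mm) [-51.02 -51.02] yaw -18.68 res 0.05
b0r 0 -tooly(mm) [-72.93 -72.95] yaw -18.67 res 0.08
b1r 0 -tooly(mm) [-31.17 -31.08] yaw -18.76 res 0.18
b1l 0 -tooly(mm) [-9.63 -9.57] yaw -18.77 res 0.07
b2r 0 -tooly(mm) [10.98 10.89] yaw -18.56 res 0.15
b2l 0 -tooly(mm) [32.62 32.61] yaw -18.68 res 0.17
b0l 2 -tooly(mm) [-51.02 -51.02] yaw -18.68 res 0.03
b0r 2 -tooly(mm) [-73.   -72.99] yaw -18.69 res 0.08
b1r 2 -tooly(mm) [-31.22 -31.16] yaw -18.74 res 0.22
b1l 2 -tooly(mm) [-9.64 -9.66] yaw -18.65 res 0.07
b2r 2 -tooly(mm) [11.01 10.91] yaw -18.54 res 0.15
b2l 2 -tooly(mm) [32.57 32.71] yaw -18.79 res 0.28
gap1 19.862628102654227 gap2 20.571820362553602 c 41.602616725711954 42.17664527124184
rot [-35.62   0.1   -0.05] shift [-0.0584  0.3155 -0.1203] len 0.343 t 25.05
```

Both gaps measure close to 20 mm: 19.9, and 20.2 ± 0.4 for gap 2, whose edges are shaded. Centre spacings are about 41.6 and 42.2 mm. Now returning the spacer to hover over the stand.

Call:
{"api": "move_arm", "payload": {
  "increments": [0, 0, 0, -0.02, 0.0, 0, 0.01, -2, 0, 0, -0.045, 0.02, -0.006, 0.01, -6, 0, 0, -0.058, 0.045, -0.015, 0.01, -10, 0, 0, -0.058, 0.075, -0.027, 0.01, -14, 0, 0, -0.058, 0.105, -0.038, 0.01, -18, 0, 0, -0.058, 0.135, -0.05, 0.01, -22, 0, 0, -0.058, 0.165, -0.062, 0.01, -26, 0, 0, -0.058, 0.195, -0.074, 0.01, -30, 0, 0, -0.058, 0.225, -0.086, 0.01, -33, 0, 0, -0.058, 0.255, -0.097, 0.01, -35, 0, 0, -0.058, 0.28, -0.107, 0.01, -35.6, 0, 0, -0.058, 0.3, -0.115, 0.01]
}}

```text
time_s: 26.05
tcp_pos: [0.5162, -0.1519, 0.2039]
ee_rot: [[-0.003, 0.291, -0.957], [-0.0, -0.957, -0.291], [-1.0, -0.001, 0.002]]
wrist_force: [0.2, -0.2, -0.7]
gripper_width: 0.229
```

Call:
{"api": "move_arm", "payload": {
  "increments": [0, 0, 0, 0, 0.01, -0.003, 0.01, 0, 0, 0, 0, 0.0155, -0.0053, 0.01, 0, 0, 0, 0, 0.0155, -0.0053, 0.01, 0, 0, 0, 0, 0.0155, -0.0053, 0.01, 0, 0, 0, 0, 0.0155, -0.0053, 0.01, 0, 0, 0, 0, 0.0155, -0.0053, 0.01]
}}

```text
time_s: 26.55
tcp_pos: [0.5266, -0.1622, 0.2051]
ee_rot: [[-0.0, 0.293, -0.956], [0.0, -0.956, -0.293], [-1.0, -0.0, 0.0]]
wrist_force: [-0.0, -0.4, -1.5]
gripper_width: 0.224
```

```bash
python3 st.py
python3 - <<'E'
from h import *
delta([.5164,-.1667,.15],-73.06)
im=cap('wrist','w9')
E
```

```text
t 26.55 F rack x,y,z 0.11 -0.41 -1.47 w 0.2236 pos [ 0.52657 -0.16219  0.20511] yrack -246.68 mm xrack 126.90 bottom z 135.61 M [-0.01 -0.04 -0.03] yaw -72.98 tilt [-0.01  0.01]
rot [0.08 0.01 0.01] shift [0.0551 0.0013 0.011 ] len 0.056 t 26.55
```

View pics/w9.png

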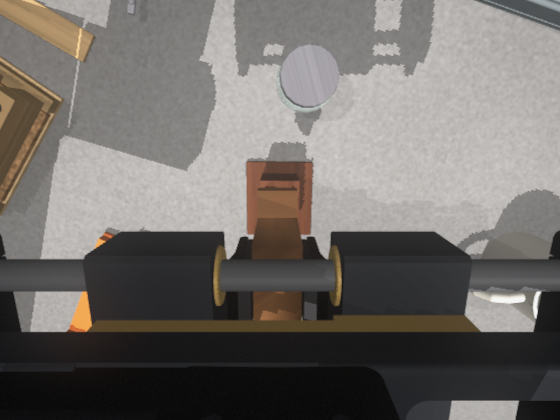

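Call:
{"api": "move_arm", "payload": {
  "increments": [0, 0, 0, 0.01, 0.0007, 0.006, 0.01, 0, 0, 0, 0.03, 0.0013, 0.011, 0.01, 0, 0, 0, 0.045, 0.0013, 0.011, 0.01, 0, 0, 0, 0.052, 0.0013, 0.011, 0.01, 0, 0, 0, 0.055, 0.0013, 0.011, 0.01, 0, 0, 0, 0.055, 0.0013, 0.011, 0.01, 0, 0, 0, 0.055, 0.0013, 0.011, 0.01]
}}

```text
time_s: 27.18
tcp_pos: [0.5173, -0.1675, 0.1509]
ee_rot: [[0.001, 0.292, -0.956], [-0.0, -0.956, -0.292], [-1.0, 0.001, -0.001]]
wrist_force: [0.2, 0.1, -1.2]
gripper_width: 0.228
```

Run:
```python
from h import *
delta([.5164,-.1667,.12],-73.06)
```

```text
rot [ 0.03 -0.07 -0.05] shift [ 0.0309 -0.0011  0.0006] len 0.031 t 27.1833
```

Call:
{"api": "move_arm", "payload": {
  "increments": [0, 0, 0, 0.005, -0.0006, 0.0003, 0.01, 0, 0, 0, 0.015, -0.0006, 0.0003, 0.01, 0, 0, 0, 0.022, -0.0006, 0.0003, 0.01, 0, 0, 0, 0.028, -0.0006, 0.0003, 0.01, 0, 0, 0, 0.033, -0.0006, 0.0003, 0.01, 0, 0, 0, 0.037, -0.0006, 0.0003, 0.01, 0, 0, 0, 0.04, -0.0006, 0.0003, 0.01, 0, 0, 0, 0.04, -0.0006, 0.0003, 0.01, 0, 0, 0, 0.04, -0.0006, 0.0003, 0.01]
}}

```text
time_s: 27.93
tcp_pos: [0.5161, -0.1672, 0.1101]
ee_rot: [[-0.0, 0.291, -0.957], [-0.0, -0.957, -0.291], [-1.0, 0.0, 0.0]]
wrist_force: [-0.2, -0.2, -0.1]
gripper_width: 0.225
```

```bash
python3 st.py
python3 - <<'E'
from h import *
delta([.5164,-.1667,.0755],-73.06)
E
```

```text
t 27.93 F rack x,y,z -0.15 -0.24 -0.14 w 0.2252 pos [ 0.51608 -0.16719  0.11008] yrack -254.76 mm xrack 118.56 bottom z 40.58 M [-0.05 -0.04  0.01] yaw -73.06 tilt [-0.01 -0.01]
rot [ 0.    0.01 -0.  ] shift [ 0.0346 -0.0004 -0.0005] len 0.035 t 27.9333
```

Call:
{"api": "move_arm", "payload": {
  "increments": [0, 0, 0, 0.004, -0.0004, -0.0003, 0.01, 0, 0, 0, 0.01, -0.0004, -0.0003, 0.01, 0, 0, 0, 0.016, -0.0004, -0.0003, 0.01, 0, 0, 0, 0.022, -0.0004, -0.0003, 0.01, 0, 0, 0, 0.026, -0.0004, -0.0003, 0.01, 0, 0, 0, 0.029, -0.0004, -0.0003, 0.01, 0, 0, 0, 0.031, -0.0004, -0.0003, 0.01, 0, 0, 0, 0.033, -0.0004, -0.0003, 0.01, 0, 0, 0, 0.0335, -0.0004, -0.0003, 0.01, 0, 0, 0, 0.0335, -0.0004, -0.0003, 0.01]
}}

```text
time_s: 28.77
tcp_pos: [0.5162, -0.1667, 0.0766]
ee_rot: [[-0.0, 0.291, -0.957], [-0.0, -0.957, -0.291], [-1.0, 0.0, 0.0]]
wrist_force: [-0.0, -0.2, -1.7]
gripper_width: 0.227
```

```bash
python3 st.py
python3 - <<'E'
from h import *
im=cap('wrist','w10'); cap('scene','s10')
cv2.imwrite('pics/w10c.png',cv2.resize(cv2.cvtColor(im,4)[60:260,180:400],(660,600),interpolation=cv2.INTER_CUBIC))
E
```

```text
t 28.77 F rack x,y,z 0.06 -0.24 -1.71 w 0.2267 pos [ 0.51622 -0.1667   0.0766 ] yrack -254.25 mm xrack 118.54 bottom z 7.10 M [-0.05 -0.02  0.04] yaw -73.06 tilt [-0. -0.]
```

View pics/w10c.png

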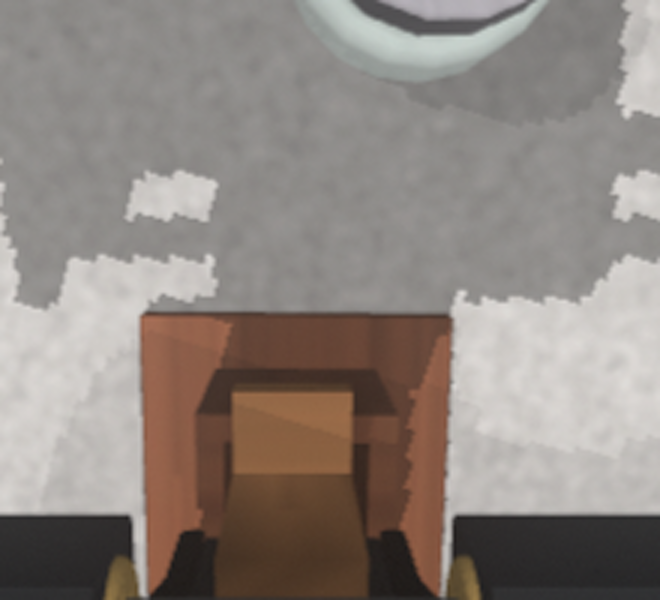

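The spacer is in the pocket with its ear over the end wall, centred at crop cols 232–352, and 1 mm still to go. I'll lower it the last bit until the ears carry it.

Call:
{"api": "move_arm", "payload": {
  "increments": [0, 0, 0, 0.0005, 0, 0, 0.01, 0, 0, 0, 0.001, 0, 0, 0.01, 0, 0, 0, 0.0013, 0, 0, 0.01, 0, 0, 0, 0.0013, 0, 0, 0.01]
}}

```text
time_s: 29.2
tcp_pos: [0.5163, -0.1667, 0.0755]
ee_rot: [[0.0, 0.291, -0.957], [-0.0, -0.957, -0.291], [-1.0, 0.0, -0.0]]
wrist_force: [0.2, 0.5, -0.3]
gripper_width: 0.228
```

```bash
python3 st.py
```

```text
t 29.20 F rack x,y,z 0.06 0.54 -0.3 w 0.2278 pos [ 0.51626 -0.1667   0.07551] yrack -254.24 mm xrack 118.57 bottom z 6.01 M [-0.02  0.02 -0.03] yaw -73.06 tilt [ 0.01 -0.  ]
```

Back at the original height, with the weight coming off. Now opening, waiting, then lifting.

Call:
{"api": "move_arm", "payload": {
  "increments": [0, 0, 0, 0, 0, 0, 0.024, 0, 0, 0, 0, 0, 0, 0.03, 0, 0, 0, 0, 0, 0, 0.04, 0, 0, 0, 0, 0, 0, 0.05, 0, 0, 0, 0, 0, 0, 0.06, 0, 0, 0, 0, 0, 0, 0.07, 0, 0, 0, 0, 0, 0, 0.07, 0, 0, 0, 0, 0, 0, 0.07, 0, 0, 0, 0, 0, 0, 0.07, 0, 0, 0, 0, 0, 0, 0.07]
}}

```text
time_s: 30.03
tcp_pos: [0.5162, -0.1667, 0.0754]
ee_rot: [[0.0, 0.291, -0.957], [-0.0, -0.957, -0.291], [-1.0, 0.0, -0.0]]
wrist_force: [0.0, -0.7, -0.6]
gripper_width: 0.786
```

```bash
python3 st.py
```

```text
t 30.03 F rack x,y,z 0.23 -0.67 -0.58 w 0.7865 pos [ 0.51621 -0.16668  0.07536] yrack -254.23 mm xrack 118.52 bottom z 5.86 M [-0.05 -0.05  0.01] yaw -73.06 tilt [ 0. -0.]
```

Call:
{"api": "move_arm", "payload": {
  "increments": [0, 0, 0, -0.005, 0, 0, 0.07, 0, 0, 0, -0.02, 0, 0, 0.07, 0, 0, 0, -0.04, 0, 0, 0.07, 0, 0, 0, -0.07, 0, 0, 0.07, 0, 0, 0, -0.1, 0, 0, 0.07, 0, 0, 0, -0.13, 0, 0, 0.07, 0, 0, 0, -0.15, 0, 0, 0.07, 0, 0, 0, -0.16, 0, 0, 0.07, 0, 0, 0, -0.16, 0, 0, 0.07]
}}

```text
time_s: 30.78
tcp_pos: [0.5174, -0.1668, 0.2382]
ee_rot: [[0.006, 0.291, -0.957], [-0.001, -0.957, -0.291], [-1.0, 0.002, -0.005]]
wrist_force: [0.4, 1.7, -0.4]
gripper_width: 0.803
```

Run:
```python
from h import *
a=cap('wrist','w11'); b=cap('scene','s11'); c=cap('top','t11')
delta([.43,.17,.25],-108.6)
f=lambda x:cv2.cvtColor(x,4)
A=cv2.resize(f(a)[120:280,200:360],(400,400),interpolation=2)
B=cv2.resize(f(b)[155:275,165:365],(667//1,400),interpolation=2)[:,:400] if 0 else cv2.resize(f(b)[165:265,190:340],(400,267),interpolation=2)
B=cv2.copyMakeBorder(B,0,133,0,0,cv2.BORDER_CONSTANT)
cv2.imwrite('pics/m11.png',np.hstack([A,B]))
```

```text
rot [35.51  0.19  0.05] shift [-0.0158 -0.3467 -0.0164] len 0.347 t 30.9333
```

View pics/m11.png

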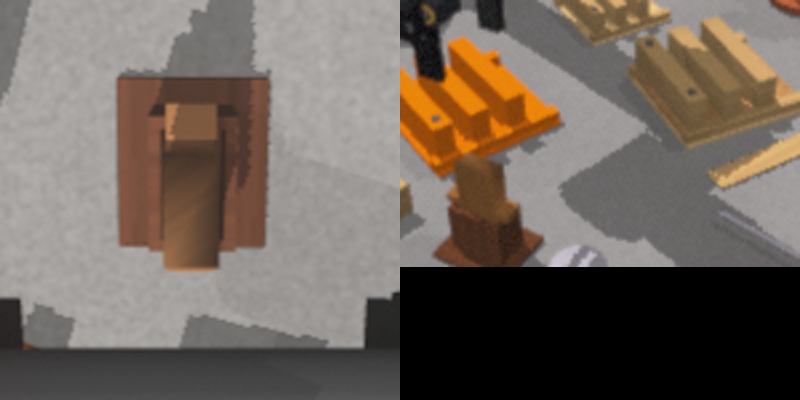

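View pics/t11.png

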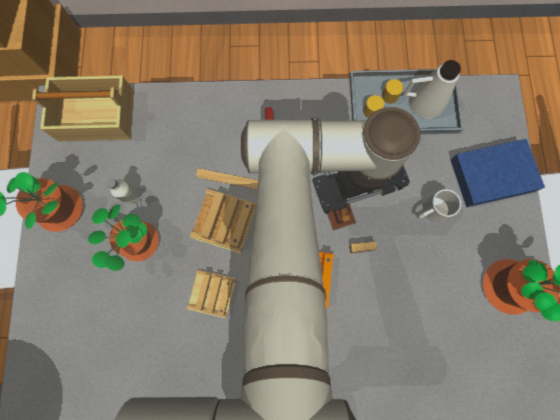

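The spacer hangs upright in the stand and is released; nothing else has moved. One last unobstructed look at the gaps.

Call:
{"api": "move_arm", "payload": {
  "increments": [4, 0, 0, -0.02, -0.02, 0, 0.07, 8, 0, 0, -0.02, -0.05, 0, 0.07, 12, 0, 0, -0.02, -0.08, -0.004, 0.07, 16, 0, 0, -0.02, -0.11, -0.006, 0.07, 20, 0, 0, -0.02, -0.14, -0.008, 0.07, 24, 0, 0, -0.02, -0.17, -0.01, 0.07, 28, 0, 0, -0.016, -0.2, -0.012, 0.07, 32, 0, 0, -0.016, -0.235, -0.014, 0.07, 35.5, 0, 0, -0.016, -0.27, -0.016, 0.07, 35.5, 0, 0, -0.016, -0.3, -0.016, 0.07, 35.5, 0, 0, -0.016, -0.33, -0.016, 0.07, 35.5, 0, 0, -0.016, -0.347, -0.016, 0.07]
}}

```text
time_s: 31.93
tcp_pos: [0.4289, 0.1717, 0.2494]
ee_rot: [[-0.003, -0.316, -0.949], [-0.002, -0.949, 0.316], [-1.0, 0.003, 0.002]]
wrist_force: [-0.1, 0.2, -0.9]
gripper_width: 0.805
```

Call:
{"api": "move_arm", "payload": {
  "increments": [0, 0, 0, 0, 0, 0, 0.07, 0, 0, 0, 0, 0, 0, 0.07, 0, 0, 0, 0, 0, 0, 0.07, 0, 0, 0, 0, 0, 0, 0.07]
}}

```text
time_s: 32.27
tcp_pos: [0.4304, 0.169, 0.2506]
ee_rot: [[-0.001, -0.32, -0.948], [-0.001, -0.948, 0.32], [-1.0, 0.002, 0.001]]
wrist_force: [0.1, -0.4, 0.0]
gripper_width: 0.806
```

```bash
python3 st.py
python3 - <<'E'
from h import *
im=cap('wrist','w12')
cv2.imwrite('pics/w12c.png',cv2.resize(cv2.cvtColor(im,4)[0:200,180:380],(600,600),interpolation=cv2.INTER_CUBIC))
E
```

```text
t 32.27 F rack x,y,z 0.21 -0.36 0.02 w 0.8057 pos [0.43037 0.16896 0.25062] yrack 36.49 mm xrack -69.89 bottom z 181.12 M [-0.02 -0.04 -0.  ] yaw -108.64 tilt [-0.08 -0.07]
```

View pics/w12c.png

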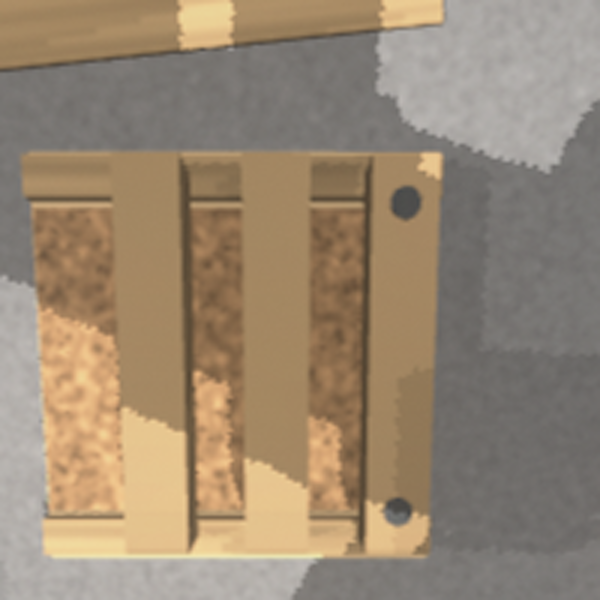

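Run:
```python
from h import *
s=r.sense(); C=cam('wrist',s); R=np.array(s['ee_rot']); g=cv2.imread('pics/w12.png')
M={}
def f(n,pts,ch):
    p=np.array(pts)/3+[180-.33,-.33]; e,m=edge(g[:,:,ch],*p,3)
    w=ray(C,e,.054); t=(w-s['tcp_pos'])@R; M.setdefault(n,[]).append((-t[:,1]*1e3).mean())
    print(n,ch,(-t[:,1]*1e3).round(2),m.round(2))
for ch in (0,1,2):
    f('b0l',[(372,165),(365,540)],ch); f('b0r',[(441,190),(430,500)],ch)
    f('b1r',[(309,165),(307,540)],ch); f('b1l',[(243,165),(245,540)],ch)
    f('b2r',[(181,165),(188,540)],ch); f('b2l',[(111,165),(126,540)],ch)
m={k:np.mean(v) for k,v in M.items()}; print(m,'\ngap1',m['b1r']-m['b0l'],'gap2',m['b2r']-m['b1l'],'c',(m['b1r']+m['b1l']-m['b0l']-m['b0r'])/2,(m['b2r']+m['b2l']-m['b1l']-m['b1r'])/2)
```

```text
b0l 0 [-25.97 -25.95] 0.06
b0r 0 [-48.19 -47.76] 0.22
b1r 0 [-6.03 -5.83] 0.15
b1l 0 [16.13 16.13] 0.16
b2r 0 [36.02 36.12] 0.06
b2l 0 [58.15 58.15] 0.42
b0l 1 [-25.98 -25.94] 0.05
b0r 1 [-47.94 -47.76] 0.07
b1r 1 [-6.06 -5.82] 0.15
b1l 1 [16.07 16.12] 0.15
b2r 1 [36.03 36.11] 0.05
b2l 1 [57.97 58.02] 0.34
b0l 2 [-26.02 -25.92] 0.06
b0r 2 [-47.95 -47.8 ] 0.06
b1r 2 [-6.03 -5.86] 0.17
b1l 2 [16.07 16.26] 0.19
b2r 2 [36.02 36.08] 0.06
b2l 2 [58.25 58.42] 0.57
{'b0l': np.float64(-25.96193131286236), 'b0r': np.float64(-47.89818868916257), 'b1r': np.float64(-5.9380779928014675), 'b1l': np.float64(16.128028570248123), 'b2r': np.float64(36.06157003713197), 'b2l': np.float64(58.15806323635342)} 
gap1 20.023853320060894 gap2 19.93354146688385 c 42.0250352897358 42.01484134801937
```

Gaps measure 20.02 and 19.93 mm, with centre spacings of 42.03 and 42.01 mm. Handing in.

Run:
```python
from h import *
print(r.finish_job())
```

```text
the job is handed in; nothing more can be done
None
```

Both gaps of the large wooden rack are set, the spacer is hanging back in its stand, and the job was handed in at about 32 s of the 72 s allowed.

- **Setting:** I set the gap beside the screwed batten first, then the second. Each time I laid the spacer's flat face lightly along the batten already set and pressed down to the cork, whose top is about 11 mm above the table. I held about 10 N for a second, then 12 to 13 N for half a second. No force reading at the wrist exceeded 13 N.
- **Last checks:** A clear final camera view gave gaps of 20.0 and 19.9 mm and centre spacings of 42.0 and 42.0 mm. The spacer stands upright in the pocket with the gripper open and clear, and nothing else appears to have moved in the pictures.
- **A disagreement:** An earlier view, with the spacer and shadows partly in the way, read 20.6 mm for the second gap and 41.6 mm for the first centre spacing. The later clear view did not confirm either figure.

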